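# Fit the retaining ring on the fermenter's stirrer drive

## Task

Take the ring pliers from their stand, spread the steel retaining ring with them, lift it off its post and slide it over the stirrer drive's spindle. Push the sprung pulley down gently with the plier jaws, never harder than 25 N on the drive, until the ring can close fully into the spindle's groove and holds the pulley down, then put the pliers back upright in their stand. Leave the bottle, the beaker and the tube rack where they are.

Things in the scene. Friction and masses are not known exactly. Their poses are not given: they have to be found in the camera images.
- pliers: Ring pliers, yellow handles, upright in the blue stand, jaws down, 0.21 kg. Origin: middle of the pivot block; z up; y: line along which handles close and jaws spread. Two uncrossed levers: squeezing the handles spreads the jaws. Pivot block underside 7 mm below the origin, 36 x 44 mm (x, y). Squeezing to the stop with a ring takes about 25 N per side: grip with 40 N or so.
- pliers_grip (a point): Midway between the handles, 50 mm above pliers origin, same frame; good middle for the pads. Handles 25 to 67 mm above origin, 14 mm thick in x. At rest they lean out: 67 mm wide at the top, 59 mm at 48 mm up; at the stop upright, 38 mm wide outside. A return spring of 7 to 11 N each opens them: opening the grip to just 65 mm shuts the jaws yet keeps the pliers held.
- pliers_jaws (a point): Midway between the jaws at groove height, 80 mm below pliers origin, same frame. Each jaw, 8 mm wide in x, has a flared groove in its outer side that takes a ring ear; jaw bottoms 6.5 mm below this point. At rest the pair is 19 mm wide over the lips, groove floors 12 mm apart; 48 mm at the stop. Jaw height stays within 1 mm while spreading.
- pliers_guard (a point): Midway between the two finger guards, 29 mm above pliers origin, at their upper side. The guards stick out 10 mm under the handles; fingertips placed just over them push the pliers down without slipping.
- pliers_l (a joint): Turn of one plier lever (the other turns alike): 0 at rest, jaws together; 0.225 rad at the built-in stop, jaws fully spread.
- ring: Dark steel retaining ring flat on the white post, 5 mm thick, inner diameter 27 mm at rest, 41 mm outside, 0.04 kg. Origin: ring centre at its underside; x through the middle of the gap, z up. An ear on each side of the gap, x = 19 to 35 mm. Spread to the pliers' stop, ear faces are parallel, 48 mm apart, middle at x = 22.5 mm, and a shaft up to 31.5 mm fits with its axis at x = 2.5 mm.
- ring_gap (a point): Middle of the ring's gap between the ears, 27 mm from the ring's centre, at half its thickness; frame as the ring's. The ears are 28 mm apart here at rest, 21 mm at their hooked outer ends; each hollow between the hooks takes a jaw. The shut jaws go in here. 4 to 8 N at each ear pull the ring shut.
- ring_l (a joint): Opening turn of one arm of the ring (the other turns alike): 0 at rest (shut), about 0.23 rad when the pliers are squeezed to their stop; 0.19 or more clears the spindle.
- post: White round post holding the ring, fixed. Origin: centre of its foot on the bench. A 76 mm disc, top at 26 mm; a grey 33 mm step at 30.5 mm where the ring lies; a 25 mm stub up to 33.5 mm inside the ring. The ears are 4.5 mm above the disc: shut jaws lowered in the gap until they touch the disc, then raised 1 mm, are at the right height; their flared grooves pick up the ears.
- stand: Blue pliers stand, fixed. Origin: centre of its foot; x, y as the stowed pliers'. Two rails, 62 mm long in y, 18 mm apart in x, tops at 94 mm. The pliers' pivot block rests on the rail tops between 5 mm high end lips 54 mm apart; the levers hang between the rails.
- stand_seat (a point): Where the pliers' origin is when they are stowed: 101 mm above the stand's foot, on its axis; frame as the stand's.
- unit: Stirrer drive, fixed: light 130 x 130 mm housing with blue band, upright 30 mm spindle in its middle. Origin on the spindle's axis, z up; stands at various heights. Above the origin: housing top 48 mm, unpressed pulley face 80 mm, groove (24.5 mm diameter, hidden by the pulley until pressed) 73.5 to 82 mm, full diameter 82 to 88.5 mm, then a cone to 22 mm diameter at 96.5 mm.
- spindle_top (a point): Centre of the spindle's upper end, 96.5 mm above the unit's origin, 16.5 mm above the unpressed pulley face.
- groove_top (a point): On the spindle's axis, at the groove's upper wall, 82 mm above the unit's origin. The fitted ring's top bears against this wall from below.
- pulley (a joint): How far the aluminium pulley (60 mm diameter) is pushed down the spindle, m: 0 unpressed, 0.010 hard stop. Spring 4 N at 0, plus 1 N per mm. The jaws reach 4 mm below a ring held in them, so the ring is level with the groove when the jaws have pushed the pulley 8 to 10 mm down (12 to 14 N). The fitted ring keeps it 3 mm down.
- reagent: Amber bottle, 60 mm diameter, 115 mm tall; leave alone. Origin: centre of its underside.
- beaker: Glass beaker, 68 mm diameter, 85 mm tall; leave alone. Origin: centre of its underside.
- tuberack: Orange rack with capped tubes, 70 x 160 mm, 97 mm tall; leave alone. Origin: centre of its underside.
There are look-alikes about, which are no part of the job. Leave any brown look-alike of the pliers alone. Of the things that look like the stand, the smaller one is meant.

How it is judged:
On the way, in this order (a step that is already met when the one before it is completed fails the run):
1. the ring, spread by the pliers, is lifted at least 20 mm off its post (value of joint ring_l above 0.12 rad and z of ring in the frame of post above 0.0505 m and contact force between pliers and ring above 1 N), for 0.1 s.
2. the spread ring is around the spindle and the pliers push the pulley down at least 6 mm (value of joint pulley above 0.006 m and horizontal distance between ring and unit below 0.006 m and z of ring in the frame of unit below 0.081 m and contact force between pliers and unit above 3 N), for 0.1 s.
At the end, for the whole second after the job is handed in: Ring shut (under 0.05 rad) in the groove, within 4 mm of the axis and 0.1 rad of level, its underside 4 to 6.5 mm below the groove's upper wall, alone holding the pulley 2 to 5 mm down; pliers upright in the stand (8 mm, 0.1 rad), touching neither ring nor drive; all at rest (horizontal distance between ring and unit below 0.004 m and angle between the z axis of ring and the z axis of unit, either way round below 0.1 rad and value of joint ring_l below 0.05 rad and z of ring in the frame of groove_top between -0.0065 and -0.004 m and value of joint pulley between 0.002 and 0.005 m and contact force between pliers and unit below 0.1 N and contact force between pliers and ring below 0.1 N and distance between pliers and stand_seat below 0.008 m and angle between pliers's own z axis and vertical below 0.1 rad and linear speed of each of pliers, ring below 0.02 m/s).
It fails at once if the pliers press on the drive with more than 25 N (contact force between pliers and unit above 25 N).
It fails at once if the ring is forced against the drive with more than 40 N (contact force between ring and unit above 40 N).
It fails at once if the bottle is moved more than 20 mm (distance of reagent from where it was at the start of the episode above 0.02 m).
It fails at once if the beaker is moved more than 20 mm (distance of beaker from where it was at the start of the episode above 0.02 m).
It fails at once if the tube rack is moved more than 20 mm (distance of tuberack from where it was at the start of the episode above 0.02 m).
It also fails if it takes over 58 s, if anything falls off the work surface, if the arm or the gripper's body presses on something with over 40 N, if the wrist force passes 120 N, or if a joint passes its speed limit or range.

## Robot

A 6-joint arm with a two-finger parallel gripper is mounted at the origin on the work surface. World frame = base frame: x ahead of the robot, y to its left, z up, the work surface at z = 0. Lengths are in m, angles in rad, forces in N, time in s.
With the tool pointing down it reaches from about 0.375 to 0.9 m from the base axis. Payload 3.1 kg.
Tool frame: the origin (TCP) lies at the very end of the fingers, on their centre line; the grasp point (between the pads) lies 19 mm behind it; x points along the fingers, y is the direction in which the jaws open and shut, and the axes are right-handed (so a half turn about x gives the same grasp; the last joint's range is limited). The gripper opens to 85 mm and grips with 20 to 120 N. Pads are 22 mm wide; open, the fingers measure 114 mm over their backs; the gripper's body (76 mm by 85 mm) begins 54 mm behind the grasp point. The pads swing forward as they close: fully open they stand 13 mm farther back than shut.
Start: joints at [-1.437, 0.527, 1.433, -0, 1.181, -0.178], TCP at [0.192, -0.595, 0.231] pointing down, gripper open.
Joint ranges: [-3.08, 3.08], [-0.75, 2.2], [0.22, 2.44], [-1.43, 4.57], [0, 2.65], [-2.85, 2.85]. Speed limits (rad/s): [2.79, 2.79, 3.14, 3.14, 3.14, 3.14].

## Interface

Orientations are given as a unit quaternion [x, y, z, w].
In Python, from station import manip gives the robot as it stands.
- The arm moves only by the shell command python3 -m jog 'ROWS' [FORCE]. ROWS is a JSON object of lists of equal length, an entry for each row: "linear": the shift along the tool's x, y, z in cm, a list of three; "twist": the turn about the tool's x in rad; "claw": the opening, from -1 (shut) to 1 (fully open). A call has 1 to 20 rows; each row is the pose to reach, as a shift and turn from the pose commanded when the call began, along the tool's axes at that moment; what a row does not reach only later rows make up. A row lasts 1/12 s, in which the tool goes at most 41.7 mm and 7.16 degrees, less where a joint would pass 70% of its speed; a pose out of reach is approached as far as the arm can. A call with a gripper value outside its range is refused whole. The fingers move at their own pace and stop on an object; FORCE is the grip in N (left out, the last holds). Time passes only in rows, so rows that repeat a pose let the fingers close. It gives the time, the measured TCP pose, the force and the opening at its end, in the units of the state.
- manip.sense(): the state, without advancing time (a new reading comes with each control period).
- manip.snapshot(name): name is "side" or "top" or "wrist"; returns a dict with "pixels" (400x640x3 uint8, red, green, blue), "camera_matrix" (3x3 intrinsics, pixels), "k1" (the pictures are not rectified: a ray, as slopes to the right and down, at radius r is drawn at 1 + k1 r^2 times it, then the intrinsics apply), "R" (3x3) and "t" (3): a world point X has camera coordinates R X + t. Camera axes: x right, y down, z forward; pixel columns grow to the right and rows downward; lengths in m; the calibration is good to about 2 mm. A picture is of the moment at which its call begins. There is no depth.
- manip.sign_off(): hands the job in, once; it reports no verdict.
The state is a dict: "t": time; "q": joint angles; "qd": joint speeds; "tau": joint torques, N m; "tcp_pos": TCP position; "tool_rot": TCP orientation; "force": force on the tool from outside, world axes, zero at the start; "ft_torque": the same for the moment, N m; "finger_gap": opening from 0.0 (shut) to 1.0 (fully open).
Only numpy, scipy, OpenCV 4.12 (cv2) and the standard library are available. Lean on these libraries where they do the work, as an engineer would, in place of code of your own. Each camera call takes 0.05 s, during which the arm holds its last target.

## Working session

There is one attempt and no reset: what is moved stays moved. The work goes in short steps, Python scripts to look and compute and a shell command to move; the robot and the scene stay as the last step left them, time stands still between calls to the robot, and variables do not carry over. Pictures are saved under pics/ and viewed, and the job is handed in when it is done.

```bash
ls; mkdir -p pics; python3 - <<'E'
from station import manip
import cv2,numpy as np
s=manip.sense(); print(s)
for n in ("side","top","wrist"):
    d=manip.snapshot(n); cv2.imwrite(f"pics/{n}0.png",d["pixels"][:,:,::-1]); print(n,d["camera_matrix"],d["k1"],d["R"],d["t"])
E
```

```text
pics
{'t': 0.0, 'q': array([-1.43651304e+00,  5.28475457e-01,  1.43388142e+00,  1.44568291e-05,
        1.18138304e+00, -1.78463713e-01]), 'qd': array([-0.00046192,  0.0014236 , -0.00176589,  0.00075417, -0.0007526 ,
        0.00061691]), 'tau': array([-5.70056727e-04, -4.42346370e+01, -1.78026402e+01, -3.55547263e-04,
        8.39691114e-03,  2.97043776e-06]), 'tcp_pos': array([ 0.19225424, -0.59396072,  0.23033454]), 'tool_rot': array([ 0.69850045,  0.11087957, -0.69845747,  0.10936181]), 'force': array([-0.25419896, -0.34782254, -0.20814439]), 'ft_torque': array([ 0.00476979,  0.01692577, -0.01887729]), 'finger_gap': 1.0012344904626354}
side [[393.7203748    0.         317.66481941]
 [  0.         393.7203748  207.32391414]
 [  0.           0.           1.        ]] -0.03227880152683243 [[-0.88579899 -0.4640682   0.00092536]
 [-0.24752071  0.47077127 -0.84682225]
 [ 0.39254764 -0.75034334 -0.5318752 ]] [0.48951289 0.23683749 0.73000352]
top [[391.50439571   0.         321.33935145]
 [  0.         391.50439571 200.84428579]
 [  0.           0.           1.        ]] -0.021269165700945135 [[ 0.01063637 -0.99993343 -0.00447243]
 [-0.9985828  -0.01038854 -0.05219644]
 [ 0.0521465   0.00502128 -0.99862682]] [-0.03257482  0.5824085   0.94546384]
wrist [[284.30012009   0.         317.94197986]
 [  0.         284.30012009 204.71154841]
 [  0.           0.           1.        ]] -0.037598460907091034 [[ 0.30727786 -0.95161927 -0.00103681]
 [-0.91520993 -0.29581943  0.2736451 ]
 [-0.26071266 -0.08313618 -0.96183017]] [-0.62360431 -0.0341331   0.37914994]
```

View pics/side0.png

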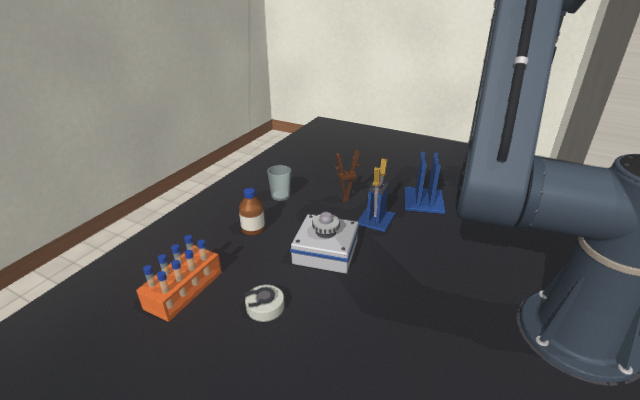

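View pics/top0.png

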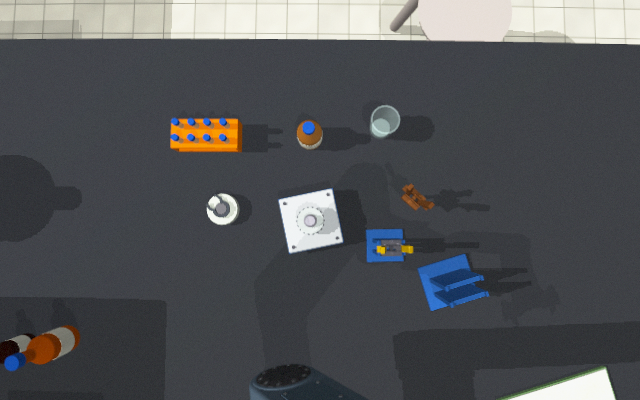

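View pics/wrist0.png

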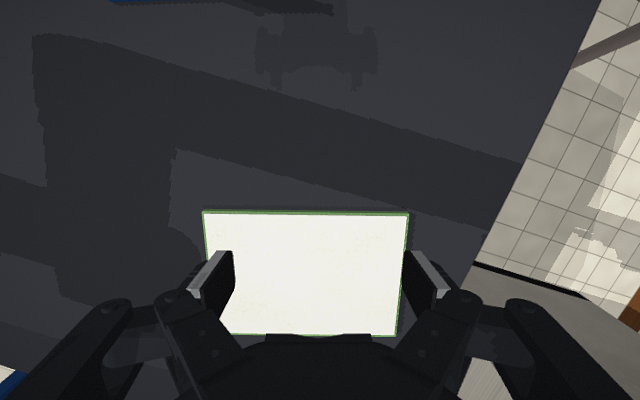

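```bash
cat > h.py <<'E'
from station import manip
import cv2,numpy as np
from scipy.spatial.transform import Rotation as Ro
def snap(n,f=None):
    d=manip.snapshot(n); d={k:(np.array(v) if k!='k1' else v) for k,v in d.items()}
    if f: cv2.imwrite(f"pics/{f}.png",d["pixels"][:,:,::-1])
    return d
def ray(d,uv):
    K=d["camera_matrix"]; uv=np.atleast_2d(np.array(uv,float))
    p=np.stack([(uv[:,0]-K[0,2])/K[0,0],(uv[:,1]-K[1,2])/K[1,1]],1); q=p.copy()
    for _ in range(20): q=p/(1+d["k1"]*(q**2).sum(1,keepdims=True))
    v=np.c_[q,np.ones(len(q))]@d["R"]
    return -d["R"].T@d["t"], v
def onz(d,uv,z):
    c,v=ray(d,uv); return c+v*((z-c[2])/v[:,2:3])
def proj(d,X):
    X=np.atleast_2d(X); c=X@d["R"].T+d["t"]; q=c[:,:2]/c[:,2:]
    q=q*(1+d["k1"]*(q**2).sum(1,keepdims=True)); K=d["camera_matrix"]
    return q*[K[0,0],K[1,1]]+K[:2,2]
def tri(ds,uvs):
    A=np.zeros((3,3));b=np.zeros(3)
    for d,uv in zip(ds,uvs):
        c,v=ray(d,uv); v=v[0]/np.linalg.norm(v[0]); P=np.eye(3)-np.outer(v,v); A+=P;b+=P@c
    return np.linalg.solve(A,b)
def crop(d,x0,y0,x1,y1,s,f):
    im=d["pixels"][y0:y1,x0:x1,::-1]; cv2.imwrite(f"pics/{f}.png",cv2.resize(np.ascontiguousarray(im),None,fx=s,fy=s,interpolation=cv2.INTER_CUBIC))
E
python3 - <<'E'
from h import *
t=snap("top");s=snap("side")
crop(t,270,180,500,320,3.4,"topA"); crop(t,195,180,255,240,8,"topring"); crop(s,290,140,450,280,4,"sideA"); crop(s,235,275,300,330,8,"sidering")
E
```

```text
(no output)
```

View pics/topA.png

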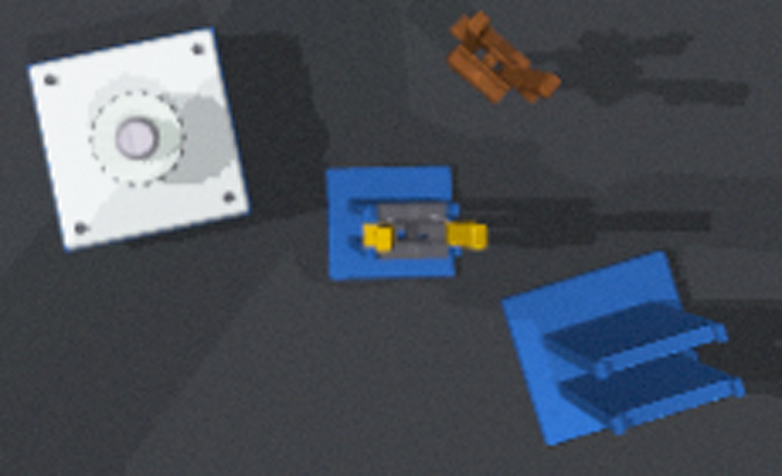

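View pics/topring.png

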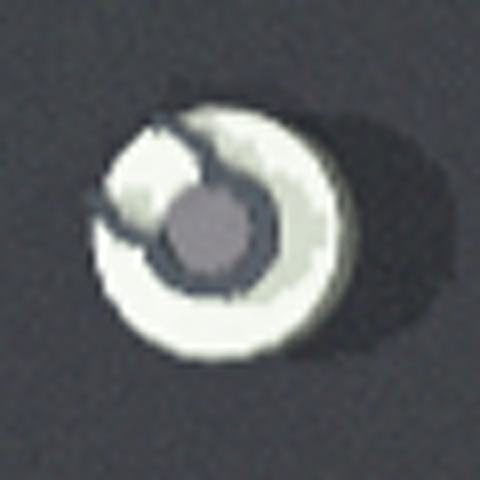

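View pics/sideA.png

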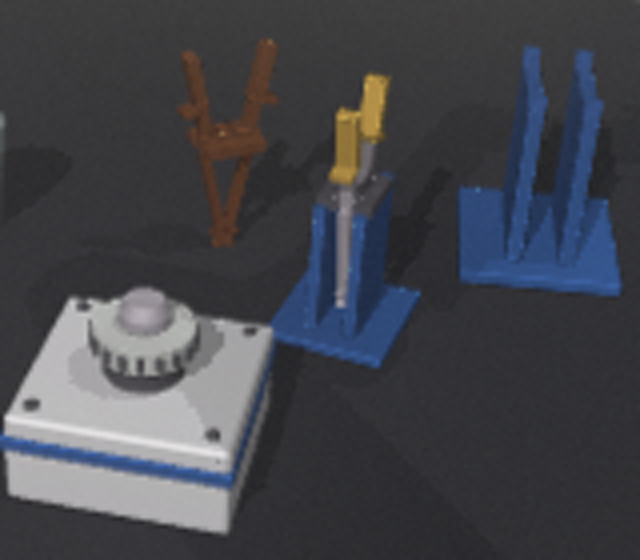

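View pics/sidering.png

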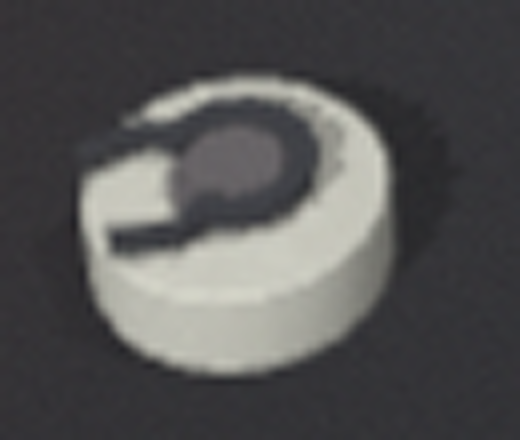

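```bash
cat > m.py <<'E'
from h import *
def comps(m,minA=20):
    n,l,st,c=cv2.connectedComponentsWithStats(m.astype(np.uint8),connectivity=8)
    return [(st[i],c[i],(l==i)) for i in range(1,n) if st[i][4]>=minA]
E
python3 - <<'E'
from m import *
t=snap("top");s=snap("side")
for nm,d,(x0,y0,x1,y1) in (("top",t,(270,180,500,320)),("side",s,(280,130,450,280))):
    im=d["pixels"][:,:,::-1]; hsv=cv2.cvtColor(np.ascontiguousarray(im),cv2.COLOR_BGR2HSV)
    w=np.zeros(im.shape[:2],bool); w[y0:y1,x0:x1]=1
    Y=(hsv[...,0]>18)&(hsv[...,0]<32)&(hsv[...,1]>150)&(hsv[...,2]>90)&w
    print(nm,"yellow",[(c[0].tolist(),c[1].round(1).tolist()) for c in comps(Y,8)])
    B=(hsv[...,0]>100)&(hsv[...,0]<125)&(hsv[...,1]>130)&w
    for st,c,m in comps(B,200):
        r=cv2.minAreaRect(np.argwhere(m)[:,::-1].astype(np.float32)); print("blue",st.tolist(),c.round(1),np.round(r[0],1),np.round(r[1],1),round(r[2],1), cv2.boxPoints(r).round(1).tolist())
# unit top plate: bright, top
g=t["pixels"].astype(int)
m=(g.min(2)>120); m[:180]=0;m[260:]=0;m[:,:270]=0;m[:,350:]=0
m=cv2.morphologyEx(m.astype(np.uint8),cv2.MORPH_CLOSE,np.ones((15,15)))
for st,c,mm in comps(m,200):
    r=cv2.minAreaRect(np.argwhere(mm)[:,::-1].astype(np.float32)); print("unit",r,st)
crop(t,295,205,327,237,16,"tspin"); crop(s,308,205,348,245,14,"sspin")
E
```

```text
top yellow [([401, 245, 12, 8, 85], [406.7, 248.5]), ([377, 246, 9, 8, 58], [380.9, 249.2])]
blue [365, 229, 41, 34, 847] [381.8 243.9] [385.1 245. ] [33.1 39.3] 88.2 [[364.8999938964844, 229.10000610351562], [404.20001220703125, 227.8000030517578], [405.29998779296875, 260.8999938964844], [366.0, 262.20001220703125]]
blue [417, 254, 72, 57, 2543] [449.9 282.5] [452.6 281.6] [48.4 60.9] 72.8 [[416.29998779296875, 267.5], [474.5, 249.5], [488.79998779296875, 295.70001220703125], [430.70001220703125, 313.70001220703125]]
side yellow [([373, 159, 13, 26, 137], [379.4, 171.3])]
blue [405, 152, 40, 62, 1291] [425.3 192.2] [424.5 182.5] [61. 39.] 90.0 [[405.0, 152.0], [444.0, 152.0], [444.0, 213.0], [405.0, 213.0]]
blue [358, 188, 37, 44, 789] [376.2 213.5] [379.2 208.4] [31.7 43.7] 20.3 [[356.70001220703125, 223.39999389648438], [371.8999938964844, 182.39999389648438], [401.6000061035156, 193.39999389648438], [386.3999938964844, 234.39999389648438]]
unit ((310.1996765136719, 220.4584197998047), (55.31239318847656, 55.353187561035156), 78.2317123413086) [ 279  189   64   64 3054]
```

View pics/tspin.png

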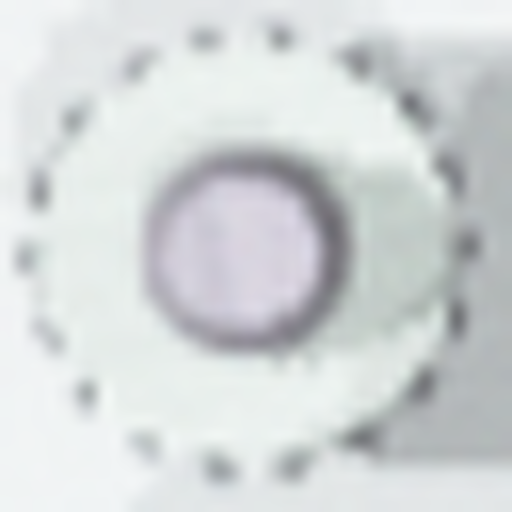

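View pics/sspin.png

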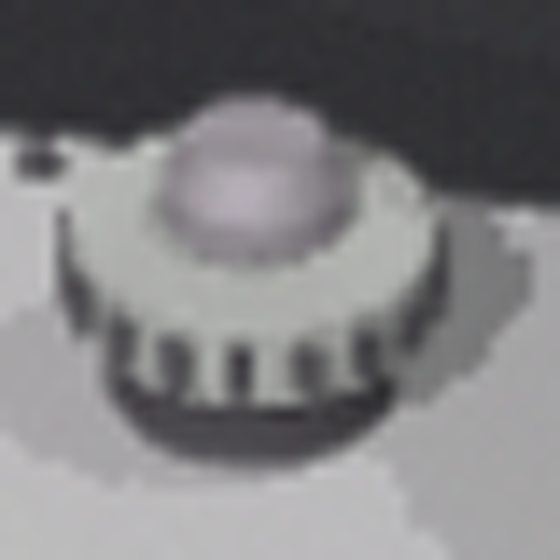

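```bash
python3 - <<'E'
from m import *
t=snap("top");s=snap("side")
T=tri([t,s],[(309.7,220.3),(326,214.2)]);print("spintop",T, proj(t,T),proj(s,T))
for z in (.13,.14,.15): print(z,onz(t,(309.7,220.3),z))
print("unit origin z by plate:",[ (z,np.linalg.norm(np.diff(onz(t,[(310.2-27.65,220.5),(310.2+27.65,220.5)],z),axis=0))) for z in (.05,.08,.1)])
print("stand foot",onz(t,[[364.9,229.1],[404.2,227.8],[405.3,260.9],[366,262.2]],0.005), onz(t,[[364.9,229.1],[404.2,227.8],[405.3,260.9],[366,262.2]],0.005).mean(0))
# yellow handles tops at ~z=101+67mm
print("yel",onz(t,[(406.7,248.5),(380.9,249.2)],0.16))
# ring
g=t["pixels"].astype(int); 
sub=g[190:230,200:245]; 
m=(np.abs(sub-sub.mean(2,keepdims=True)).max(2)<25)
crop(t,205,190,240,225,16,"tr")
W=(g.min(2)>150); W[:185]=0;W[235:]=0;W[:,:195]=0;W[:,245:]=0
pts=np.argwhere(W)[:,::-1].astype(np.float32); h=cv2.convexHull(pts); e=cv2.fitEllipse(h); print("disc",e,onz(t,e[0],0.022),onz(t,e[0],0.026))
# stub grey
S=(g.min(2)>110)&(g.max(2)<160); S[:195]=0;S[225:]=0;S[:,:205]=0;S[:,240:]=0
for st,c,mm in comps(S,10): print("stub",st,c,onz(t,c,.0335))
for r in g[190:225,205:240].mean(2).astype(int)[::1]: print(' '.join('%3d'%v for v in r))
E
```

```text
spintop [ 0.53367111 -0.00193304  0.10439352] [[309.88270716 220.69429371]] [[325.57141882 214.18505112]]
0.13 [[ 0.53448468 -0.00239248  0.13      ]]
0.14 [[ 0.53446268 -0.00273446  0.14      ]]
0.15 [[ 0.53444068 -0.00307644  0.15      ]]
unit origin z by plate: [(0.05, np.float64(0.13047359768272315)), (0.08, np.float64(0.1262393643255814)), (0.1, np.float64(0.12341654208748692))]
stand foot [[ 0.51448687 -0.13472524  0.005     ]
 [ 0.51868567 -0.23183762  0.005     ]
 [ 0.43740151 -0.23459582  0.005     ]
 [ 0.43325227 -0.13786802  0.005     ]] [ 0.47595658 -0.18475667  0.005     ]
yel [[ 0.47818585 -0.20496981  0.16      ]
 [ 0.47620925 -0.15152654  0.16      ]]
disc ((221.7285919189453, 208.80982971191406), (30.394800186157227, 31.244491577148438), 21.756990432739258) [[0.56037409 0.21631571 0.022     ]] [[0.56025756 0.2152759  0.026     ]]
stub [214 203  12  11  90] [220.5        208.21111111] [[0.56145058 0.21633352 0.0335    ]]
 65  70  67  69  66  71  66  69  70  70  69  62  61  63  65  65  65  60  62  63  66  62  64  63  65  68  67  68  65  68  69  73  66  68  69
 68  68  
[... 4050 characters left out ...]

 68  67  68  69  70  88 185 245 246 246 247 246 245 243 245 244 245 244 244 244 244 245 244 246 244 245 233 181 124  89  62  51  54  54  54
 68  67  69  66  69  68  88 167 229 246 247 245 246 244 244 243 244 244 243 244 244 244 244 245 244 217 161 111  88  64  54  48  53  53  52
 68  66  67  68  65  68  68  67 140 185 231 246 245 245 244 244 244 243 244 243 244 244 244 225 213 145  95  79  62  56  54  54  50  51  52
 69  68  71  69  67  69  69  67  64  86 139 183 230 245 244 244 246 244 244 243 242 215 179 146 125  78  66  50  54  52  54  53  55  49  53
 70  68  68  67  67  71  69  68  68  68  71  86 138 163 166 182 189 185 173 173 165 124  82  81  70  65  56  54  53  55  54  56  64  64  65
```

View pics/tr.png

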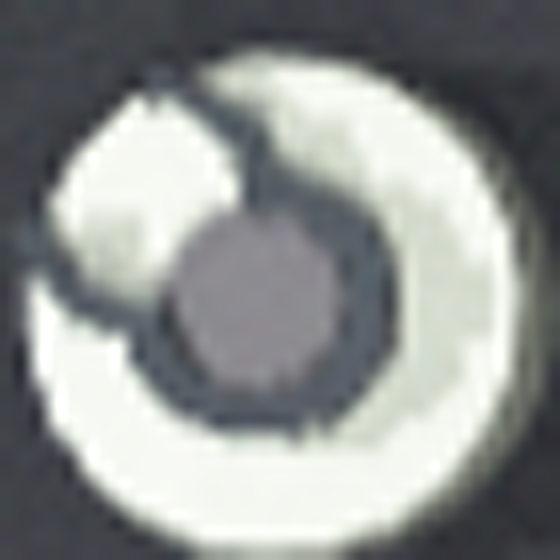

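```bash
cat >> h.py <<'E'
def tool():
    s=manip.sense(); R=Ro.from_quat(s["tool_rot"]).as_matrix(); return s,np.array(s["tcp_pos"]),R
def go(target,yaw=None):
    """cm along tool axes, and twist so that tool y lies along pliers-y (+-) of given yaw deg"""
    s,p,R=tool(); lin=R.T@(np.array(target)-p)*100
    ty=np.degrees(np.arctan2(R[1,1],R[0,1])); out=[lin.round(2).tolist()]
    if yaw is not None:
        want=yaw+90; d=(want-ty+90)%180-90   # ccw about world z
        out+= ["twist",round(float(-np.radians(d)),4),"alt",round(float(-np.radians(d-np.sign(d)*180)),4)]
    print("tcp",p.round(4),"toolx",R[:,0].round(3),"ty",round(ty,2),"q",np.round(s["q"],2),"F",np.round(s["force"],1),"gap",round(s["finger_gap"],3),"t",s["t"]); print(*out)
E
python3 - <<'E'
from h import *
go([.476,-.18,.30],2.4)
d=snap("wrist"); s,p,R=tool(); C=-d["R"].T@d["t"]; print("cam in tool",R.T@(C-p)); print(R.T@d["R"].T)
E
```

```text
tcp [ 0.1923 -0.5946  0.2312] toolx [-0.  0. -1.] ty -72.08 q [-1.44  0.53  1.43 -0.    1.18 -0.18] F [0.2 0.  0.6] gap 0.999 t 0.45
[-6.87, -30.72, -39.75] twist 0.2709 alt -2.8707
cam in tool [-0.14288456 -0.00061171 -0.07054767]
[[-8.55231048e-04 -2.73951828e-01  9.61743035e-01]
 [ 9.99999520e-01 -6.94368181e-04  6.91460381e-04]
 [ 4.78376926e-04  9.61743164e-01  2.73952290e-01]]
```

```bash
python3 -m jog '{"linear":[[-4,0,0],[-6.9,-3,-3.5],[-6.9,-5.5,-7],[-6.9,-8,-10.4],[-6.9,-10.5,-13.6],[-6.9,-13,-16.9],[-6.9,-15.5,-20.1],[-6.9,-18,-23.4],[-6.9,-20.5,-26.6],[-6.9,-23,-29.8],[-6.9,-25.5,-33],[-6.9,-28,-36.2],[-6.9,-30.7,-39.8],[-6.9,-30.7,-39.8],[-6.9,-30.7,-39.8],[-6.9,-30.7,-39.8]],"twist":[0,0,0.05,0.1,0.15,0.2,0.25,0.27,0.27,0.27,0.27,0.27,0.27,0.27,0.27,0.27],"claw":[1,1,1,1,1,1,1,1,1,1,1,1,1,1,1,1]}' 40
python3 - <<'E'
from h import *
go([.476,-.18,.30],2.4); d=snap("wrist","w1"); print(proj(d,[.476,-.18,.15]))
E
```

```text
t: 1.83
tcp_pos: [0.4765, -0.1801, 0.3003]
tool_rot: [-0.707, -0.015, 0.707, -0.016]
force: [0.1, 0.3, -0.3]
finger_gap: 0.999
tcp [ 0.4765 -0.1801  0.3003] toolx [-0.    -0.001 -1.   ] ty -87.44 q [-0.58  0.29  1.63 -0.    1.22  0.95] F [ 0.1  0.3 -0.3] gap 0.999 t 1.8333
[0.03, -0.01, 0.05] twist 0.0028 alt -3.1388
[[318.34451974 193.1847602 ]]
```

View pics/w1.png

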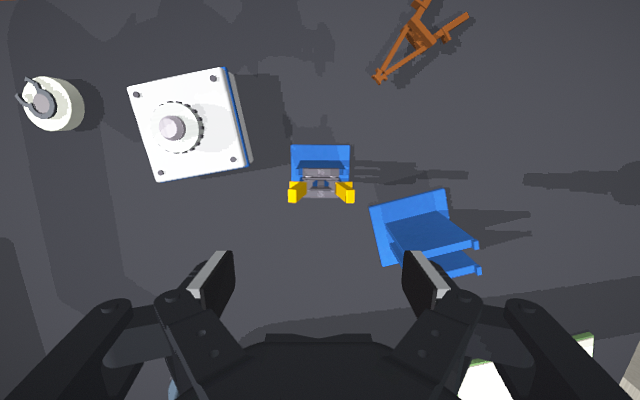

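```bash
python3 - <<'E'
from m import *
d=snap("wrist"); s=snap("side"); crop(d,280,135,365,215,8,"w1c")
im=np.ascontiguousarray(d["pixels"][:,:,::-1]); hsv=cv2.cvtColor(im,cv2.COLOR_BGR2HSV)
Y=(hsv[...,0]>18)&(hsv[...,0]<32)&(hsv[...,1]>150)&(hsv[...,2]>120)
for st,c,m in comps(Y,20): print(st,c,onz(d,c,.165))
crop(s,350,140,410,240,6,"s1c"); crop(d,10,60,100,140,8,"w1r"); crop(d,120,60,260,190,5,"w1u")
E
```

```text
[287 181  19  22 334] [295.39820359 190.79341317] [[ 0.480755   -0.15746057  0.165     ]]
[335 181  19  22 338] [344.5591716  191.03550296] [[ 0.4825751 -0.2067878  0.165    ]]
```

View pics/w1c.png

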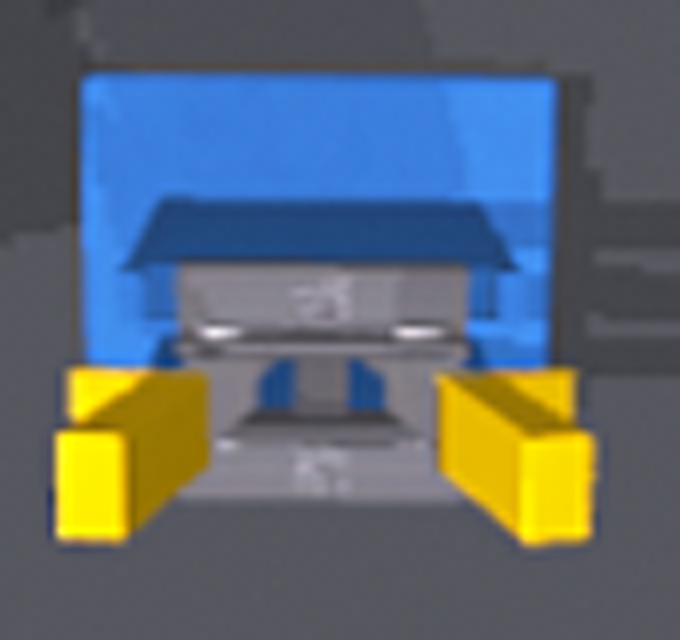

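View pics/w1r.png

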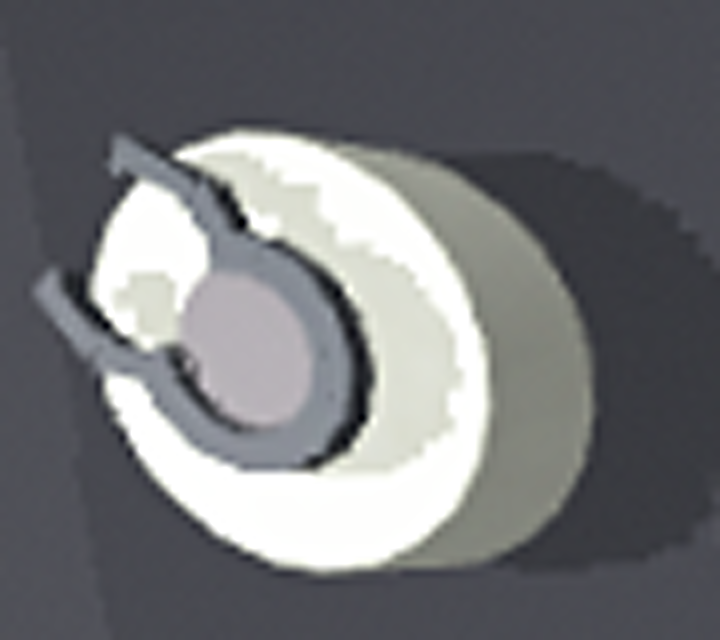

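View pics/w1u.png

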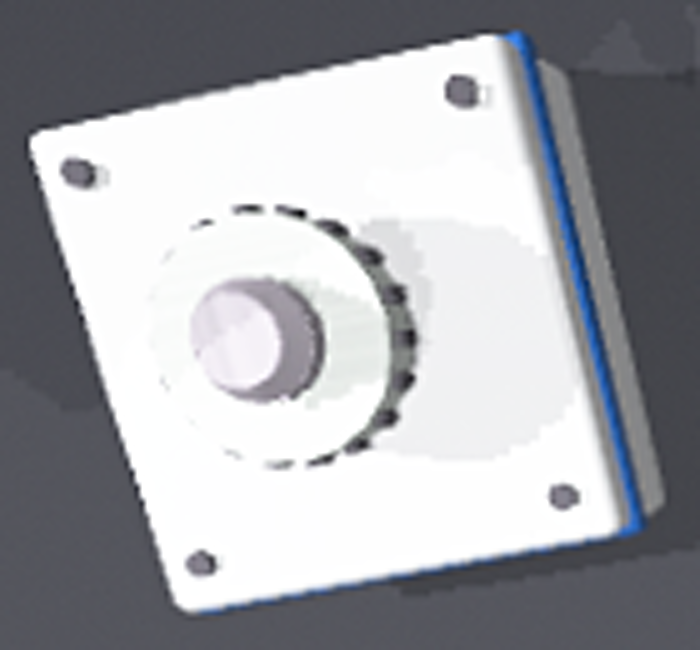

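View pics/s1c.png

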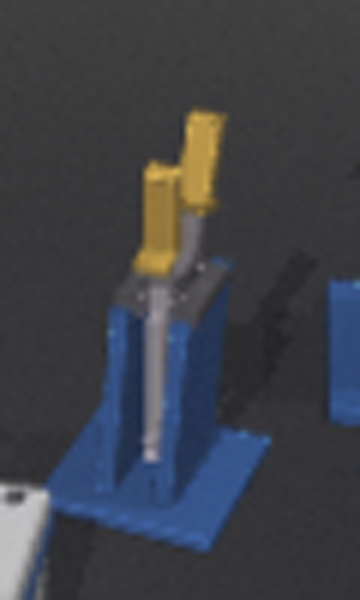

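```bash
python3 - <<'E'
from m import *
d=snap("wrist"); f=lambda p,o,s:(np.array(p)/s+o-.5+.5/s*0)
P=lambda pts,o,s,z: onz(d,[f(p,o,s) for p in pts],z).round(4)
o=np.array([280,135])
L=P([(93,487),(558,487)],o,8,.168); print("handles",L,L.mean(0),"yaw",np.degrees(np.arctan2(-(L[0]-L[1])[0],(L[0]-L[1])[1])))
F=P([(82,78),(556,80)],o,8,.005);print("foot edge",F,F.mean(0),np.degrees(np.arctan2(-(F[0]-F[1])[0],(F[0]-F[1])[1])))
o=np.array([10,60]);
R=P([(248,350)],o,8,.0335);print("stub",R)
E_=P([(117,152),(47,285)],o,8,.0355);print("ear tips",E_,E_.mean(0)); v=E_.mean(0)-R[0];print(np.degrees(np.arctan2(v[1],v[0])),np.hypot(v[0],v[1]), np.linalg.norm(E_[0]-E_[1])); e=E_[0]-E_[1]; print(np.degrees(np.arctan2(e[1],e[0])))
o=np.array([120,60])
for z in (.09,.1,.105,.11,.115): 
  c=P([(238,338)],o,5,z)[0]; e=P([(190,338),(287,338)],o,5,z); print("spin",z,c,np.linalg.norm(e[0]-e[1]))
t=snap("top"); uw=f((238,338),o,5)
for uwx in (uw,): 
  print(tri([d,t],[uwx,(309.7,220.3)]),tri([d,snap("side")],[uwx,(326,214.2)]))
E
```

```text
handles [[ 0.4764 -0.1541  0.168 ]
 [ 0.4787 -0.2121  0.168 ]] [ 0.47755 -0.1831   0.168  ] yaw 2.2708841673891786
foot edge [[ 0.5148 -0.1369  0.005 ]
 [ 0.518  -0.2265  0.005 ]] [ 0.5164 -0.1817  0.005 ] 2.045408488887215
stub [[0.5631 0.2155 0.0335]]
ear tips [[0.5957 0.2317 0.0355]
 [0.5736 0.2498 0.0355]] [0.58465 0.24075 0.0355 ]
49.52039200975035 0.03319585817538082 0.02856606378204741
-39.317631382144945
spin 0.09 [0.5361 0.0045 0.09  ] 0.024010206163213175
spin 0.1 [ 0.5364 -0.0006  0.1   ] 0.02330772404161333
spin 0.105 [ 0.5365 -0.0032  0.105 ] 0.02301064970834157
spin 0.11 [ 0.5367 -0.0058  0.11  ] 0.02260796319883771
spin 0.115 [ 0.5368 -0.0084  0.115 ] 0.022310983842045155
[ 0.53549099 -0.00135055  0.10128686] [ 0.53499633 -0.00317914  0.10361227]
```

```bash
python3 - <<'E'
from h import *
go([.477,-.183,.133],2.2)
E
```

```text
tcp [ 0.4759 -0.1814  0.3003] toolx [-0. -0. -1.] ty -87.69 q [-0.58  0.29  1.63 -0.    1.22  0.95] F [-0.4 -0.8 -0.2] gap 1.0 t 2.1333
[16.73, 0.16, -0.1] twist 0.0019 alt -3.1397
```

```bash
python3 -m jog '{"linear":[[3,0.3,-0.1],[7,0.3,-0.1],[11,0.3,-0.1],[14,0.3,-0.1],[16,0.3,-0.1],[16.7,0.3,-0.1],[16.7,0.3,-0.1],[16.7,0.3,-0.1]],"twist":[0,0,0,0,0,0,0,0],"claw":[1,1,1,1,1,1,1,1]}' 40
python3 - <<'E'
from h import *
go([.477,-.183,.133],2.2); d=snap("wrist","w2")
E
```

```text
t: 2.8
tcp_pos: [0.4781, -0.1838, 0.1338]
tool_rot: [0.707, 0.015, -0.707, 0.015]
force: [1.0, -0.6, 0.1]
finger_gap: 1.004
tcp [ 0.4781 -0.1838  0.1338] toolx [ 0.001 -0.001 -1.   ] ty -87.59 q [-0.59  0.52  1.81 -0.    0.81  0.94] F [ 1.  -0.6  0.1] gap 1.004 t 2.8
[0.08, -0.09, 0.11] twist 0.0036 alt -3.138
```

View pics/w2.png

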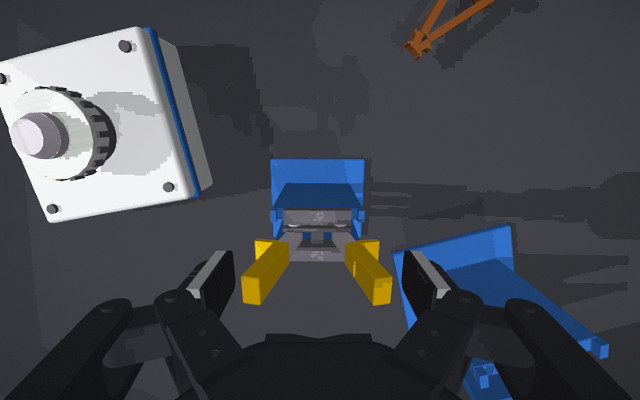

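```bash
python3 -m jog '{"linear":[[0,0,0],[0,0,0],[0,0,0],[0,0,0],[0,0,0],[0,0,0],[0,0,0],[0,0,0],[0,0,0],[0,0,0]],"twist":[0,0,0,0,0,0,0,0,0,0],"claw":[-1,-1,-1,-1,-1,-1,-1,-1,-1,-1]}' 40
python3 - <<'E'
from h import *
go([.477,-.183,.133],2.2); d=snap("wrist","w3")
E
```

```text
t: 3.68
tcp_pos: [0.4792, -0.1832, 0.1365]
tool_rot: [0.709, 0.014, -0.705, 0.016]
force: [-0.8, 2.9, 13.7]
finger_gap: 0.435
tcp [ 0.4792 -0.1832  0.1365] toolx [ 0.005 -0.002 -1.   ] ty -87.57 q [-0.58  0.52  1.81  0.    0.81  0.94] F [-0.8  2.9 13.7] gap 0.435 t 3.6833
[0.35, -0.03, 0.22] twist 0.004 alt -3.1376
```

View pics/w3.png

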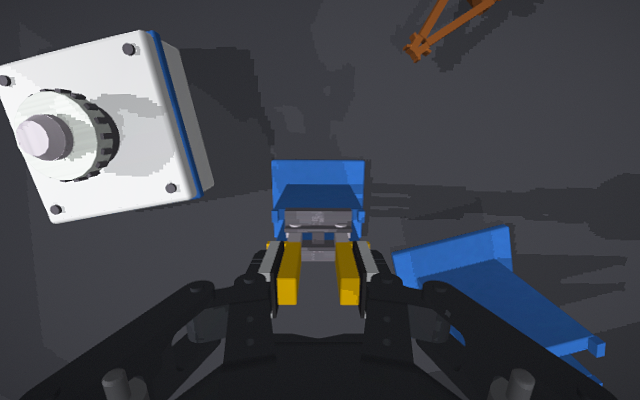

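```bash
python3 -m jog '{"linear":[[-0.3,0,0],[-0.3,0,0],[-0.3,0,0],[-0.3,0,0],[-0.3,0,0],[-0.3,0,0],[-2,0,0],[-4,0,0],[-7,0,0],[-10,0,0],[-14,0,0],[-18,0,0],[-21,0,0],[-22,0,0],[-22,0,0]],"twist":[0,0,0,0,0,0,0,0,0,0,0,0,0,0,0],"claw":[-0.2,0.2,0.53,0.53,0.53,0.53,0.53,0.53,0.53,0.53,0.53,0.53,0.53,0.53,0.53]}' 40
python3 - <<'E'
from h import *
go([.477,-.183,.353],2.2); d=snap("wrist","w4"); s=snap("side"); crop(s,300,80,460,240,4,"s4")
E
```

```text
t: 4.98
tcp_pos: [0.4789, -0.1838, 0.3558]
tool_rot: [0.709, 0.014, -0.705, 0.016]
force: [-0.6, 0.2, -3.0]
finger_gap: 0.763
tcp [ 0.4789 -0.1838  0.3558] toolx [ 0.005 -0.003 -1.   ] ty -87.55 q [-0.58  0.24  1.54  0.    1.36  0.94] F [-0.6  0.2 -3. ] gap 0.763 t 4.9833
[0.28, -0.09, 0.18] twist 0.0044 alt -3.1372
```

View pics/w4.png

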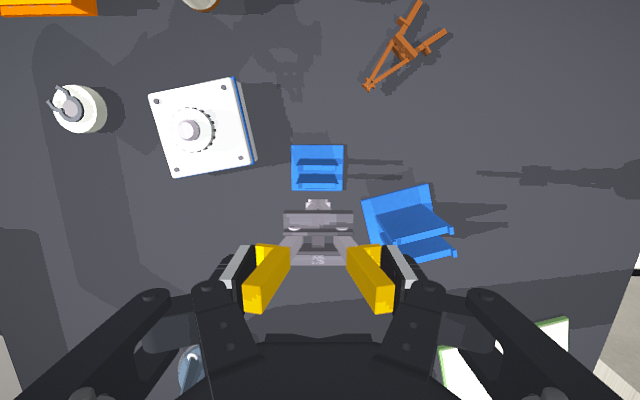

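View pics/s4.png

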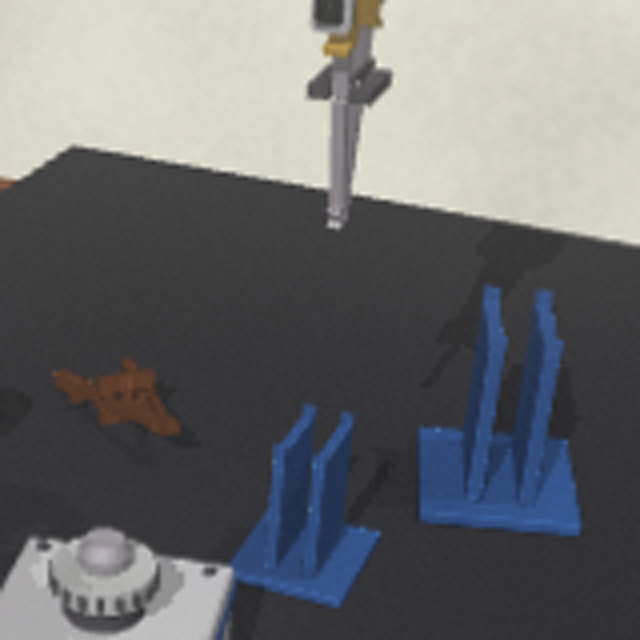

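```bash
python3 - <<'E'
from h import *
s,p,R=tool(); d=snap("wrist"); crop(d,270,185,370,275,8,"w4c")
for a in ((.1155,0,0),(.122,0,0),(.122,0,.004),(.122,0,-.004),(.0355,0,0),(.0425,.022,.018),(.0425,.022,-.018)):
    print(a,(proj(d,p+R@np.array(a))[0]-[270,185])*8+4)
print(proj(d,[p+R@np.array([.122,0,0])])[0])
E
```

```text
(0.1155, 0, 0) [393.41197341 135.40432828]
(0.122, 0, 0) [393.23503587 121.23931977]
(0.122, 0, 0.004) [393.22851397 153.19996594]
(0.122, 0, -0.004) [393.24152418  89.02411291]
(0.0355, 0, 0) [396.53494957 385.65808057]
(0.0425, 0.022, 0.018) [642.70325229 544.95526791]
(0.0425, 0.022, -0.018) [655.82013043 156.48439408]
[318.65437948 199.65491497]
```

View pics/w4c.png

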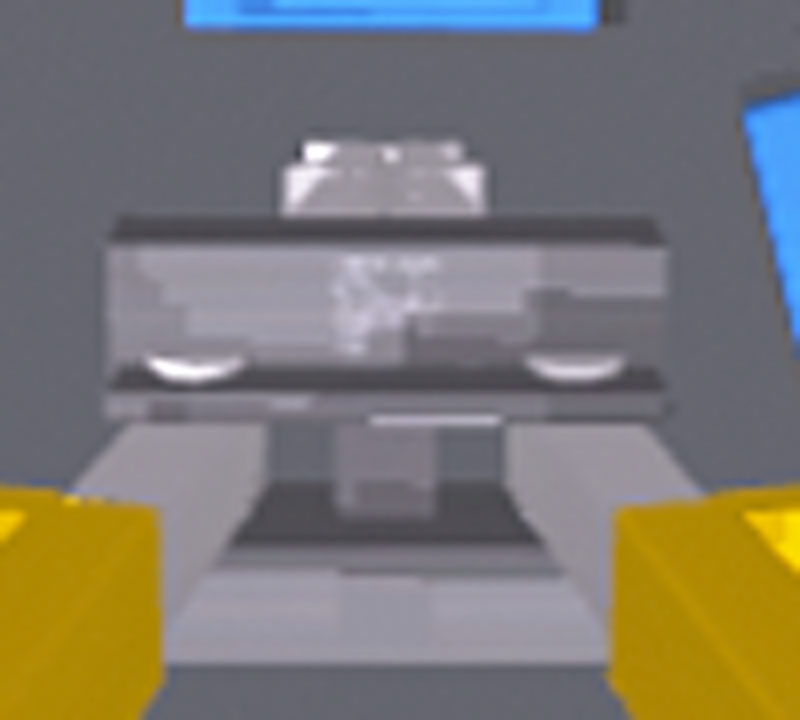

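```bash
python3 - <<'E'
from h import *
from scipy.optimize import least_squares
s,p,R=tool(); d=snap("wrist")
px=lambda a:(proj(d,p+R@np.array(a))[0]-[270,185])*8+4
def f(v):
    h,dl,y=v; a=px((h+.007,y-.022,-.018+dl)); b=px((h+.007,y+.022,-.018+dl)); return np.r_[a-[108,218],b-[670,218]]
r=least_squares(f,[.035,0,0],x_scale=.001); print(r.x,r.fun)
h,dl,y=r.x
# back plate rear bottom etc; jaw
for h2 in (h,.030,.0355):
  g=lambda v:(px((h2+.0865,v[0],-.004+v[1]))-[384,140])
  print(h2,least_squares(g,[0,0],x_scale=.001).x)
  g=lambda v:(px((h2+.007,v[0],-.018+v[1]))-[389,218])
  print("  block",least_squares(g,[0,0],x_scale=.001).x)
E
```

```text
[ 0.02005289  0.00061494 -0.00063278] [ 8.56090110e-05  1.90850637e-01 -1.73691396e-04 -1.90881622e-01]
0.020052890409609406 [-0.00109748  0.00209416]
  block [-0.00063463  0.00061229]
0.03 [-0.00110716  0.00482312]
  block [-0.00062174  0.00371165]
0.0355 [-0.0011125   0.00633203]
  block [-0.00061461  0.00542536]
```

```bash
python3 - <<'E'
from h import *
s,p,R=tool(); d=snap("wrist"); sd=snap("side"); t=snap("top"); crop(sd,370,70,410,145,8,"s5"); crop(t,370,210,430,270,8,"t5")
for h in (.020,.025,.030,.035):
  for dl in (0,.003,.006):
    X=[p+R@np.array([h+.0865,0,dl]),p+R@np.array([h+.007,-.022,-.018+dl]),p+R@np.array([h+.007,.022,.018+dl])]
    print(h,dl,((proj(sd,X)-[370,70])*8+4).round(0).tolist())
E
```

```text
0.02 0 [[105.0, 514.0], [43.0, 259.0], [212.0, 233.0]]
0.02 0.003 [[115.0, 515.0], [53.0, 260.0], [223.0, 235.0]]
0.02 0.006 [[125.0, 517.0], [63.0, 261.0], [233.0, 236.0]]
0.025 0 [[104.0, 530.0], [41.0, 276.0], [211.0, 251.0]]
0.025 0.003 [[114.0, 531.0], [52.0, 278.0], [221.0, 252.0]]
0.025 0.006 [[123.0, 533.0], [62.0, 279.0], [231.0, 253.0]]
0.03 0 [[102.0, 546.0], [40.0, 294.0], [209.0, 268.0]]
0.03 0.003 [[112.0, 547.0], [50.0, 295.0], [219.0, 269.0]]
0.03 0.006 [[122.0, 549.0], [61.0, 297.0], [229.0, 271.0]]
0.035 0 [[101.0, 561.0], [39.0, 312.0], [207.0, 285.0]]
0.035 0.003 [[111.0, 563.0], [49.0, 313.0], [217.0, 286.0]]
0.035 0.006 [[120.0, 565.0], [59.0, 314.0], [227.0, 288.0]]
```

View pics/s5.png

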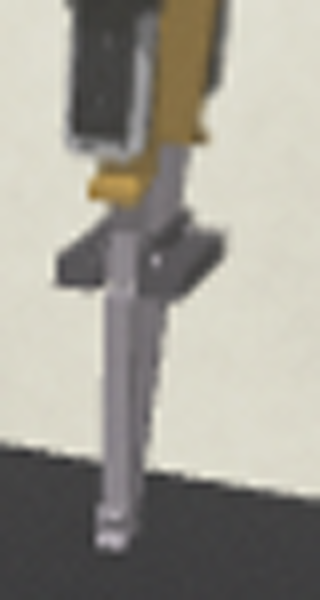

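View pics/t5.png

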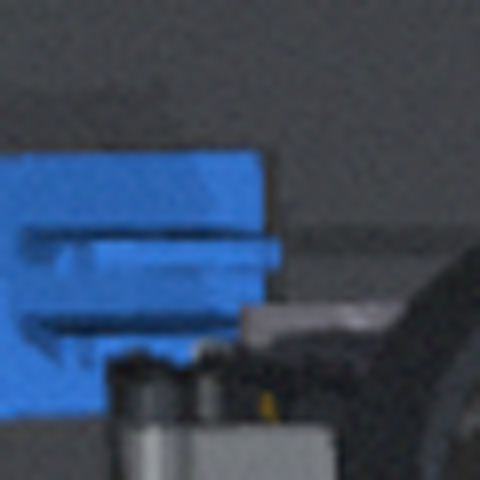

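```bash
python3 - <<'E'
from h import *
go([.5823,.2398,.27],49.5)
E
```

```text
tcp [ 0.4769 -0.1826  0.3512] toolx [-0.004  0.002 -1.   ] ty -87.55 q [-0.58  0.24  1.55 -0.    1.36  0.94] F [-0.2  0.3 -2.9] gap 0.759 t 5.3333
[8.18, -41.73, -12.36] twist -0.8212 alt 2.3204
```

```bash
python3 -m jog '{"linear":[[0,-1.5,-0.4],[0,-4,-1.2],[0,-7,-2.1],[0,-10,-3],[0,-13,-3.9],[0,-16,-4.7],[0,-19,-5.6],[0,-22,-6.5],[0,-25,-7.4],[0,-28,-8.3],[0,-31,-9.2],[1,-34,-10.1],[3,-37,-11],[5,-39.5,-11.7],[7,-41,-12.2],[8.2,-41.7,-12.4],[8.2,-41.7,-12.4],[8.2,-41.7,-12.4],[8.2,-41.7,-12.4]],"twist":[-0.02,-0.07,-0.13,-0.19,-0.25,-0.31,-0.37,-0.43,-0.49,-0.55,-0.61,-0.67,-0.73,-0.78,-0.81,-0.82,-0.82,-0.82,-0.82],"claw":[0.53,0.53,0.53,0.53,0.53,0.53,0.53,0.53,0.53,0.53,0.53,0.53,0.53,0.53,0.53,0.53,0.53,0.53,0.53]}' 40
python3 - <<'E'
from h import *
go([.5823,.2398,.27],49.5); d=snap("wrist","w6"); crop(d,260,100,380,220,6,"w6c")
E
```

```text
t: 6.92
tcp_pos: [0.5843, 0.2379, 0.2721]
tool_rot: [0.643, 0.295, -0.642, 0.296]
force: [0.8, -0.0, -1.5]
finger_gap: 0.765
tcp [0.5843 0.2379 0.2721] toolx [ 0.001 -0.    -1.   ] ty -40.65 q [ 0.21  0.49  1.37 -0.    1.28  0.92] F [ 0.8 -0.  -1.5] gap 0.765 t 6.9167
[0.21, -0.28, -0.02] twist -0.0025 alt 3.1391
```

View pics/w6.png

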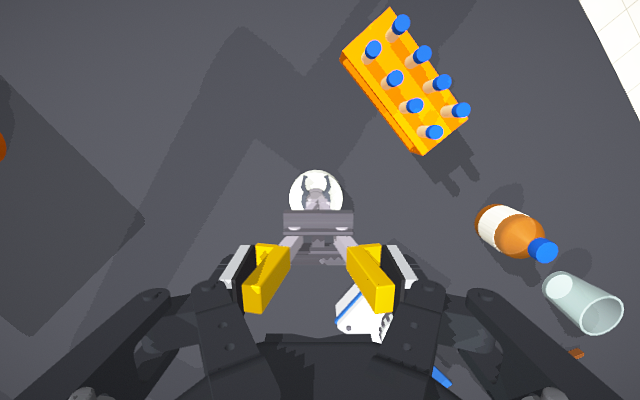

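View pics/w6c.png

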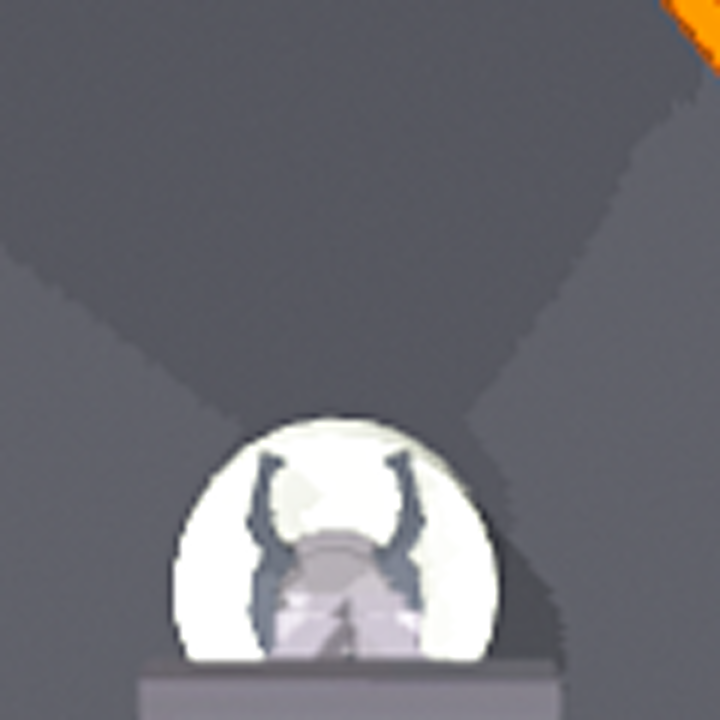

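```bash
python3 - <<'E'
from h import *
s,p,R=tool(); d=snap("wrist"); ps=np.mean([manip.sense()["tcp_pos"]],0)
im=d["pixels"].astype(int); m=(im.min(2)>190); m[:160]=0; m[212:]=0; m[:,:280]=0;m[:,350:]=0
pts=np.argwhere(m)[:,::-1].astype(np.float32); h=cv2.convexHull(pts).reshape(-1,2); h=h[h[:,1]<205]
X=onz(d,h,.026)
A=np.c_[2*X[:,:2],np.ones(len(X))]; b=(X[:,:2]**2).sum(1); c=np.linalg.lstsq(A,b,rcond=None)[0]; print("disc",c[:2],np.sqrt(c[2]+c[0]**2+c[1]**2))
T=onz(d,[(334/6+259.5,455/6+99.5)],.0345)[0]; print("tip mid",T, "bearing/dist",np.degrees(np.arctan2(*(T[:2]-c[:2])[::-1])),np.linalg.norm(T[:2]-c[:2]))
E_=onz(d,[(262/6+259.5,456/6+99.5),(408/6+259.5,456/6+99.5)],.0355); e=E_[1]-E_[0]; print("ear line",np.degrees(np.arctan2(e[1],e[0])),np.linalg.norm(e))
print(p, R.T@(np.r_[c[:2],.03]-p), R.T@(T-p))
# jaw tip expected px
for a in ((.1165,0,.0043),(.1165,0,.0003),(.1165,-.001,.0003)): print(((proj(d,p+R@np.array(a))[0]-[260,100])*6+3).round(0))
E
```

```text
disc [0.56349878 0.21864561] 0.03757018574106741
tip mid [0.58467794 0.24258382 0.0345    ] bearing/dist 48.49945197595661 0.0319623978257242
ear line -40.721829438272174 0.03288673892953676
[0.58460139 0.23783631 0.27273872] [ 0.2426852  -0.00393704  0.02870682] [ 0.23823857 -0.0034632  -0.00325953]
[349. 637.]
[349. 612.]
[343. 613.]
```

```bash
python3 -m jog '{"linear":[[2,-0.3,-0.1],[5,-0.3,-0.1],[8,-0.3,-0.1],[9.5,-0.3,-0.1],[10.2,-0.3,-0.1],[10.2,-0.3,-0.1],[10.2,-0.3,-0.1]],"twist":[0,0,0,0,0,0,0],"claw":[0.53,0.53,0.53,0.53,0.53,0.53,0.53]}' 40
python3 - <<'E'
from h import *
go([.5795,.2365,.17],49.5); d=snap("wrist"); crop(d,270,120,370,220,7,"w7c"); s=snap("side"); crop(s,215,225,315,330,6,"s7c")
E
```

```text
t: 7.6
tcp_pos: [0.5833, 0.2413, 0.1707]
tool_rot: [0.643, 0.295, -0.642, 0.296]
force: [0.4, -0.0, -2.1]
finger_gap: 0.765
tcp [0.5833 0.2413 0.1707] toolx [ 0.002  0.001 -1.   ] ty -40.62 q [ 0.22  0.6   1.48 -0.    1.06  0.92] F [ 0.4 -0.  -2.1] gap 0.765 t 7.6
[0.07, 0.03, 0.61] twist -0.002 alt 3.1396
```

View pics/w7c.png

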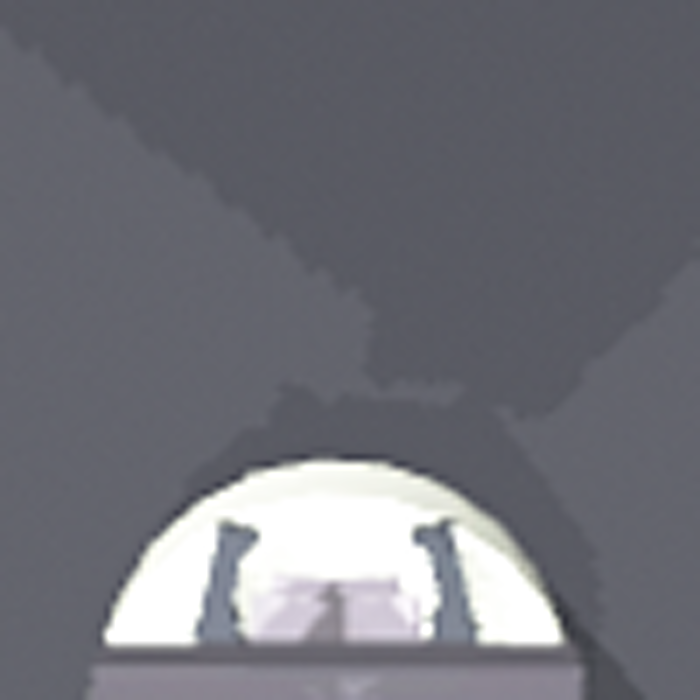

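View pics/s7c.png

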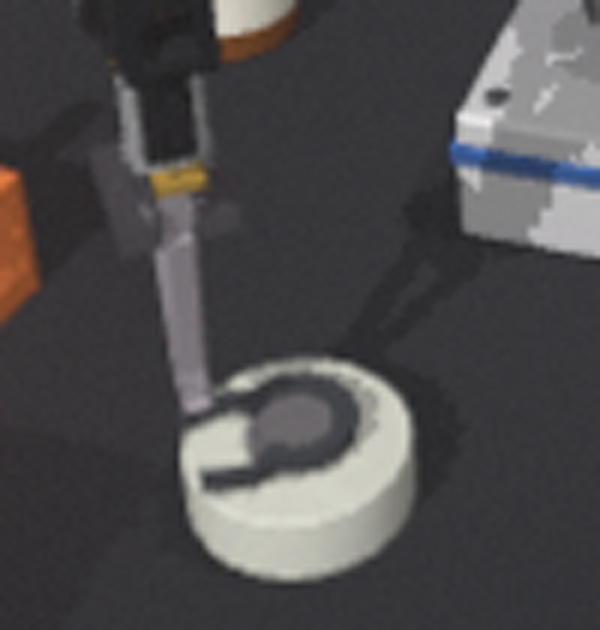

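```bash
python3 - <<'E'
from h import *
s,p,R=tool(); d=snap("wrist"); crop(d,295,185,345,215,16,"w8c")
im=d["pixels"].astype(int)
q=lambda a:((proj(d,p+R@np.array(a))[0]-[295,185])*16+8).round(0)
print([q((.1165,y,z)) for y,z in((0,.0003),(0,.0083))])
c=np.array([270,120]);
m=(im.min(2)>190); m[:160]=0; m[212:]=0; m[:,:275]=0;m[:,355:]=0
pts=np.argwhere(m)[:,::-1].astype(np.float32); h=cv2.convexHull(pts).reshape(-1,2); h=h[(h[:,1]<210)]
X=onz(d,h,.026); A=np.c_[2*X[:,:2],np.ones(len(X))]; b=(X[:,:2]**2).sum(1); k=np.linalg.lstsq(A,b,rcond=None)[0]; print("disc",k[:2],np.sqrt(k[2]+k[0]**2+k[1]**2),R.T@(np.r_[k[:2],.026]-p))
T=onz(d,[(337/7+269.5,520/7+119.5)],.0355)[0];print("ear end",T,R.T@(T-p))
E
```

```text
[array([372., 274.]), array([372., 403.])]
disc [0.56674867 0.22268649] 0.03434325263063682 [ 0.14540564 -0.00091213  0.02596877]
ear end [0.58589542 0.24379503 0.0355    ] [ 1.36006831e-01 -8.25049614e-05 -2.55126909e-03]
```

View pics/w8c.png

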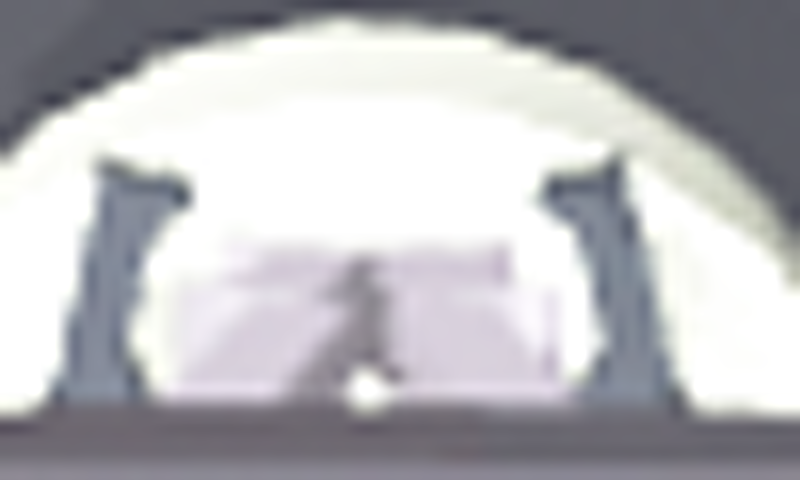

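```bash
python3 -m jog '{"linear":[[0,0,0.27],[0.5,0,0.27],[1,0,0.27],[1,0,0.27],[1,0,0.27]],"twist":[0,0,0,0,0],"claw":[0.53,0.53,0.53,0.53,0.53]}' 40
python3 - <<'E'
from h import *
go([.5795,.2365,.16],49.5); d=snap("wrist"); crop(d,295,185,345,215,16,"w9c"); s=snap("side"); crop(s,230,265,300,325,10,"s9c")
E
```

```text
t: 8.17
tcp_pos: [0.5798, 0.2395, 0.1587]
tool_rot: [-0.642, -0.296, 0.643, -0.296]
force: [-0.7, -0.2, -1.5]
finger_gap: 0.761
tcp [0.5798 0.2395 0.1587] toolx [-0.002 -0.    -1.   ] ty -40.56 q [ 0.21  0.62  1.49 -0.    1.03  0.92] F [-0.7 -0.2 -1.5] gap 0.761 t 8.1667
[-0.13, 0.17, 0.25] twist -0.0011 alt 3.1405
```

View pics/w9c.png

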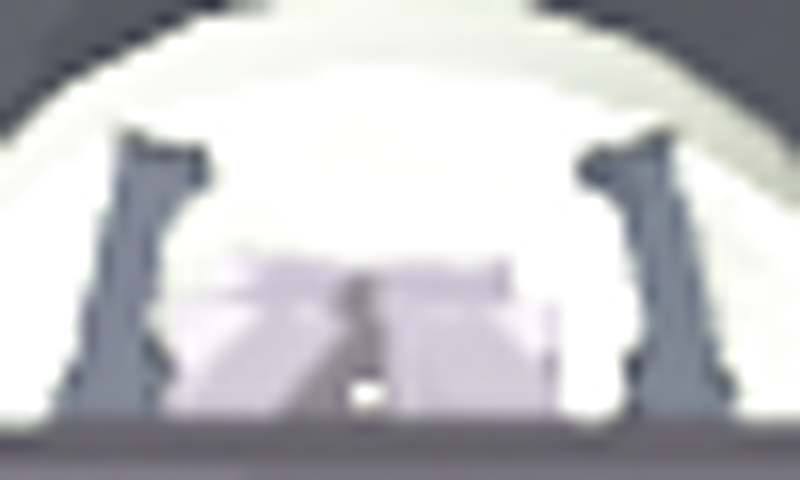

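View pics/s9c.png

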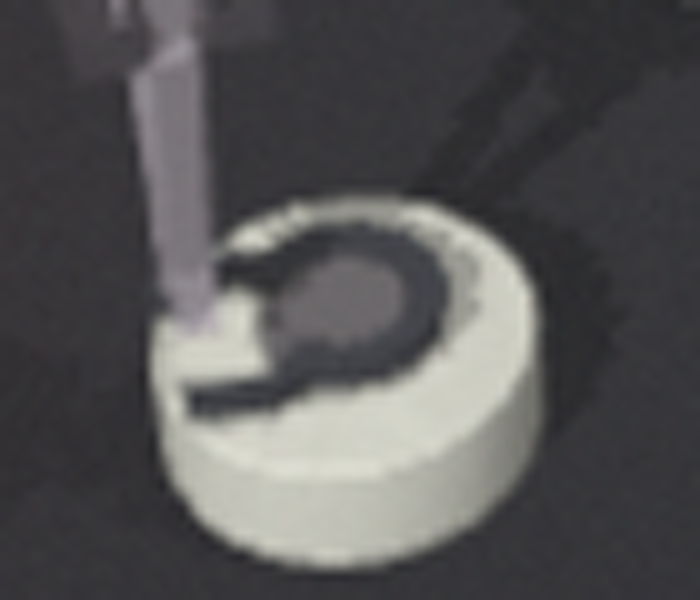

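```bash
python3 -m jog '{"linear":[[0,0.12,-0.1],[0.3,0.12,-0.1],[0.6,0.12,-0.1],[0.6,0.12,-0.1],[0.6,0.12,-0.1]],"twist":[0,0,0,0,0],"claw":[0.53,0.53,0.53,0.53,0.53]}' 40
python3 - <<'E'
from h import *
go([.5795,.2365,.16],49.5); d=snap("wrist"); crop(d,295,185,345,215,16,"w10c"); s=snap("side"); crop(s,230,265,300,325,10,"s10c")
E
```

```text
t: 8.68
tcp_pos: [0.5816, 0.2395, 0.1529]
tool_rot: [-0.642, -0.296, 0.643, -0.296]
force: [-0.6, 0.5, -1.6]
finger_gap: 0.76
tcp [0.5816 0.2395 0.1529] toolx [-0.001 -0.    -1.   ] ty -40.57 q [0.21 0.63 1.49 0.   1.02 0.92] F [-0.6  0.5 -1.6] gap 0.76 t 8.6833
[-0.71, 0.03, 0.37] twist -0.0012 alt 3.1404
```

View pics/w10c.png

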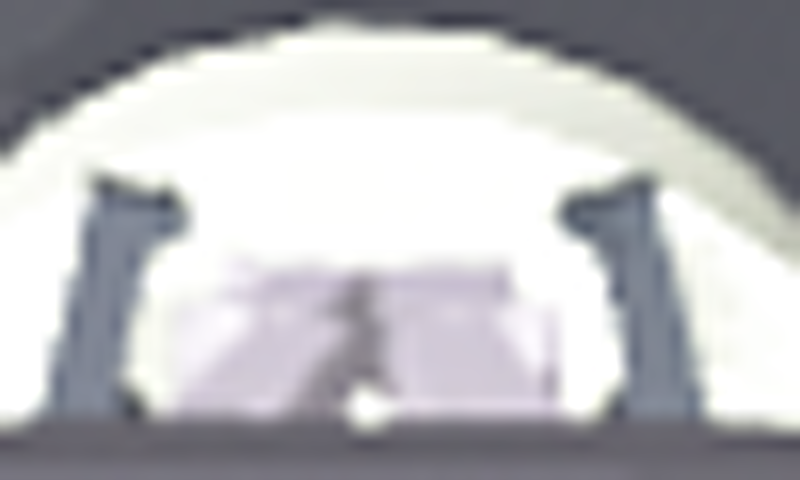

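View pics/s10c.png

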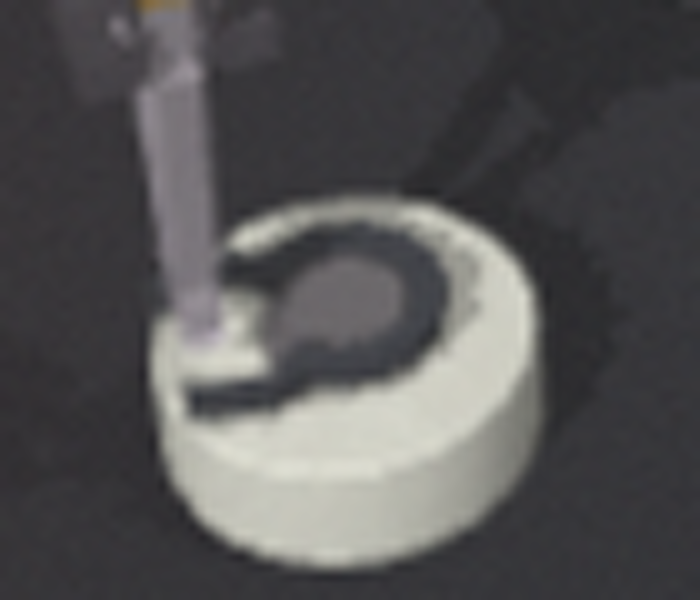

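```bash
python3 -m jog '{"linear":[[0,0,-0.06],[0.2,0,-0.06],[0.4,0,-0.06],[0.6,0,-0.06],[0.7,0,-0.06],[0.7,0,-0.06]],"twist":[0,0,0,0,0,0],"claw":[0.53,0.53,0.53,0.53,0.53,0.53]}' 40
python3 - <<'E'
from h import *
go([.5795,.2365,.16],49.5)
E
```

```text
t: 9.28
tcp_pos: [0.582, 0.2399, 0.1459]
tool_rot: [-0.642, -0.296, 0.643, -0.296]
force: [-0.9, 0.3, -2.1]
finger_gap: 0.766
tcp [0.582  0.2399 0.1459] toolx [-0.001 -0.    -1.   ] ty -40.57 q [0.21 0.64 1.5  0.   1.01 0.92] F [-0.9  0.3 -2.1] gap 0.766 t 9.2833
[-1.41, 0.03, 0.42] twist -0.0011 alt 3.1405
```

```bash
python3 -m jog '{"linear":[[0.1,0,0],[0.2,0,0],[0.2,0,0]],"twist":[0,0,0],"claw":[0.53,0.53,0.53]}' 40;python3 -m jog '{"linear":[[0.1,0,0],[0.1,0,0],[0.1,0,0]],"twist":[0,0,0],"claw":[0.53,0.53,0.53]}' 40
python3 - <<'E'
from h import *
d=snap("wrist"); crop(d,295,185,345,215,16,"w11c"); s=snap("side"); crop(s,230,265,300,325,10,"s11c")
E
```

```text
t: 9.53
tcp_pos: [0.5822, 0.24, 0.1441]
tool_rot: [-0.642, -0.296, 0.642, -0.296]
force: [-0.2, 1.5, -2.7]
finger_gap: 0.766
t: 9.78
tcp_pos: [0.5823, 0.24, 0.1433]
tool_rot: [-0.642, -0.296, 0.642, -0.296]
force: [0.1, 0.4, -2.1]
finger_gap: 0.766
```

View pics/w11c.png

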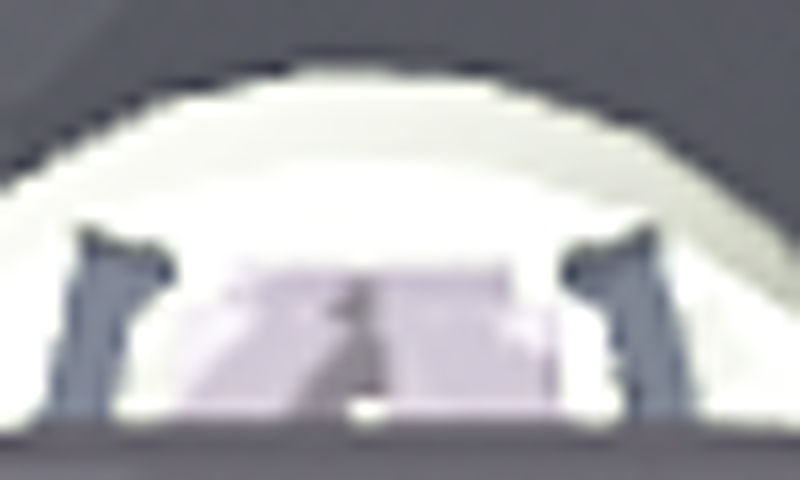

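View pics/s11c.png

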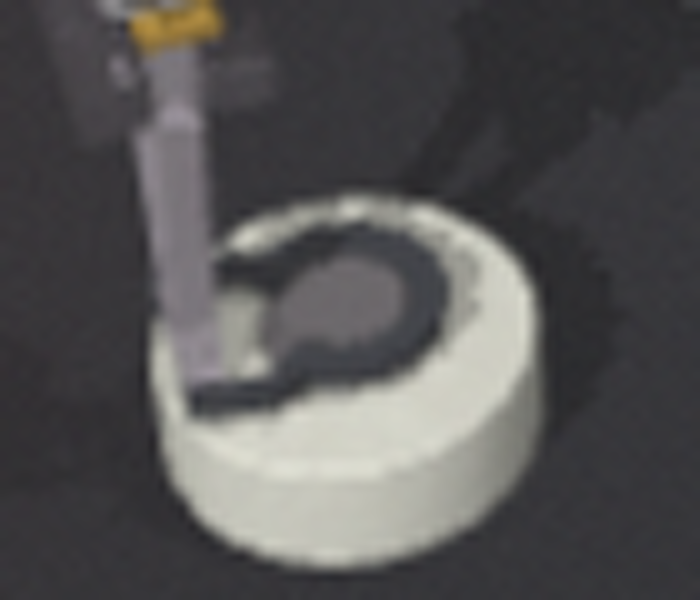

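```bash
python3 -m jog '{"linear":[[0.1,0,0],[0.1,0,0],[0.1,0,0]],"twist":[0,0,0],"claw":[0.53,0.53,0.53]}' 40;python3 -m jog '{"linear":[[0.1,0,0],[0.1,0,0],[0.1,0,0]],"twist":[0,0,0],"claw":[0.53,0.53,0.53]}' 40;python3 -m jog '{"linear":[[0.1,0,0],[0.1,0,0],[0.1,0,0]],"twist":[0,0,0],"claw":[0.53,0.53,0.53]}' 40
```

```text
t: 10.13
tcp_pos: [0.5822, 0.24, 0.1422]
tool_rot: [-0.642, -0.296, 0.642, -0.296]
force: [-0.3, -1.4, -2.4]
finger_gap: 0.768
t: 10.38
tcp_pos: [0.5822, 0.24, 0.1412]
tool_rot: [-0.642, -0.296, 0.642, -0.296]
force: [0.7, 0.3, -1.8]
finger_gap: 0.766
t: 10.63
tcp_pos: [0.5826, 0.2401, 0.1407]
tool_rot: [0.643, 0.296, -0.642, 0.296]
force: [0.4, 0.3, -0.3]
finger_gap: 0.766
```

```bash
python3 -m jog '{"linear":[[0.1,0,0],[0.1,0,0],[0.1,0,0]],"twist":[0,0,0],"claw":[0.53,0.53,0.53]}' 40;python3 -m jog '{"linear":[[0.05,0,0],[0.05,0,0],[0.05,0,0]],"twist":[0,0,0],"claw":[0.53,0.53,0.53]}' 40
```

```text
t: 10.88
tcp_pos: [0.583, 0.2403, 0.1403]
tool_rot: [0.643, 0.296, -0.642, 0.296]
force: [-1.1, -0.5, 5.8]
finger_gap: 0.768
t: 11.13
tcp_pos: [0.5832, 0.2404, 0.1402]
tool_rot: [0.643, 0.296, -0.641, 0.296]
force: [0.0, -0.0, 6.1]
finger_gap: 0.764
```

```bash
python3 -m jog '{"linear":[[-0.2,0,0],[-0.3,0,0],[-0.3,0,0]],"twist":[0,0,0],"claw":[0.53,0.53,0.53]}' 40; python3 -m jog '{"linear":[[-0.05,0,0],[-0.1,0,0],[-0.16,0,0],[-0.22,0,0],[-0.28,0,0],[-0.34,0,0],[-0.4,0,0],[-0.45,0,0],[-0.5,0,0],[-0.5,0,0],[-0.5,0,0],[-0.5,0,0]],"twist":[0,0,0,0,0,0,0,0,0,0,0,0],"claw":[0.47,0.41,0.34,0.27,0.2,0.13,0.06,0,-0.1,-0.4,-1,-1]}' 40
python3 - <<'E'
from h import *
d=snap("wrist","w12"); crop(d,270,160,370,220,8,"w12c"); s=snap("side"); crop(s,220,245,300,325,8,"s12c")
E
```

```text
t: 11.38
tcp_pos: [0.5818, 0.2398, 0.1412]
tool_rot: [-0.642, -0.296, 0.643, -0.296]
force: [-0.2, -0.1, -2.8]
finger_gap: 0.761
t: 12.38
tcp_pos: [0.5817, 0.24, 0.1477]
tool_rot: [-0.642, -0.296, 0.643, -0.296]
force: [-2.0, 0.3, 8.8]
finger_gap: 0.43
```

View pics/w12c.png

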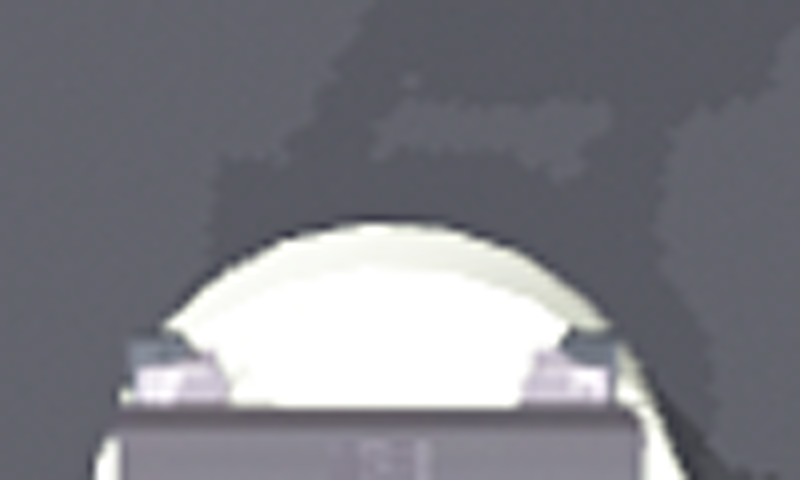

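View pics/s12c.png

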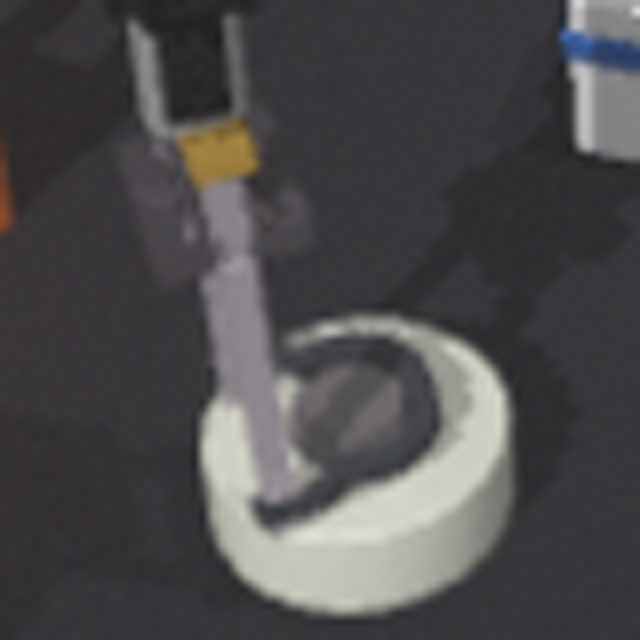

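```bash
python3 -m jog '{"linear":[[-0.1,0,0],[-0.2,0,0],[-0.4,0,0],[-0.7,0,0],[-1.0,0,0],[-1.3,0,0],[-1.5,0,0],[-1.5,0,0]],"twist":[0,0,0,0,0,0,0,0],"claw":[-1,-1,-1,-1,-1,-1,-1,-1]}' 40
python3 - <<'E'
from h import *
d=snap("wrist"); crop(d,270,160,370,220,8,"w13c"); s=snap("side"); crop(s,220,235,300,325,8,"s13c")
E
```

```text
t: 13.15
tcp_pos: [0.5834, 0.2403, 0.1627]
tool_rot: [0.643, 0.295, -0.641, 0.296]
force: [-0.1, -0.3, -1.8]
finger_gap: 0.427
```

View pics/s13c.png

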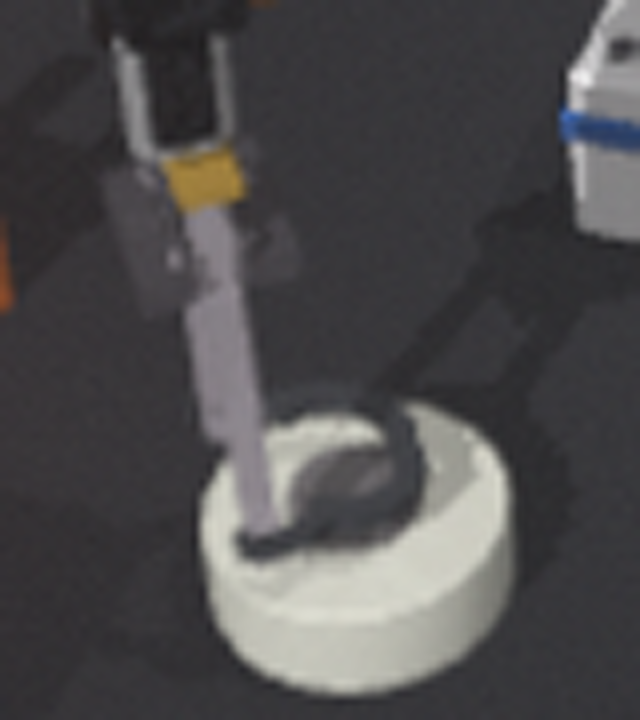

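View pics/w13c.png

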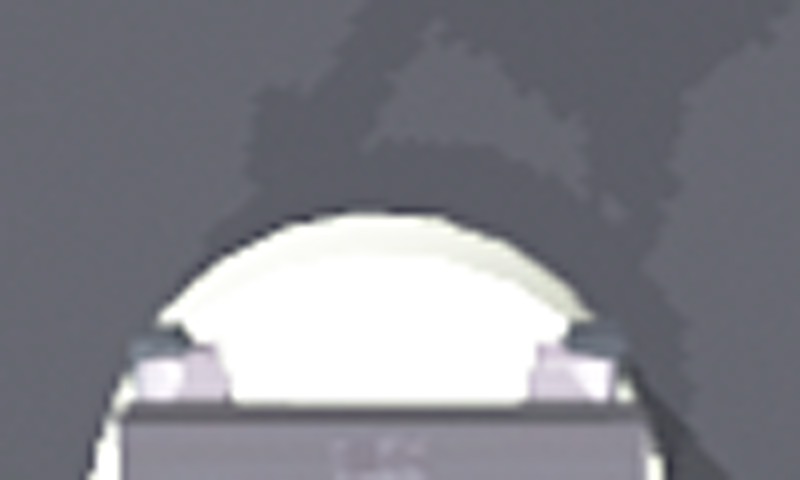

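```bash
python3 -m jog '{"linear":[[-2,0,0],[-5,0,0],[-8,0,0],[-11,0,0],[-13,0,0],[-13.7,0,0],[-13.7,0,0]],"twist":[0,0,0,0,0,0,0],"claw":[-1,-1,-1,-1,-1,-1,-1]}' 40
python3 - <<'E'
from h import *
go([.5187,-.021,.30],49.5)
E
```

```text
t: 13.83
tcp_pos: [0.5834, 0.2404, 0.3011]
tool_rot: [0.644, 0.295, -0.641, 0.296]
force: [-0.2, -0.3, -3.2]
finger_gap: 0.429
tcp [0.5834 0.2404 0.3011] toolx [ 0.005  0.001 -1.   ] ty -40.56 q [0.21 0.47 1.34 0.   1.33 0.92] F [-0.2 -0.3 -3.2] gap 0.429 t 13.8333
[0.05, 12.08, 24.06] twist -0.001 alt 3.1406
```

```bash
python3 -m jog '{"linear":[[0,0.5,1],[0,1.5,3],[0,3,6],[0,4.5,9],[0,6,12],[0,7.5,15],[0,9,18],[0,10.5,21],[0,11.5,23],[0,12.1,24.1],[0,12.1,24.1],[0,12.1,24.1]],"twist":[0,0,0,0,0,0,0,0,0,0,0,0],"claw":[-1,-1,-1,-1,-1,-1,-1,-1,-1,-1,-1,-1]}' 40
python3 - <<'E'
from h import *
go([.5187,-.021,.30],49.5)
d=snap("wrist","w14"); crop(d,240,80,400,220,5,"w14c"); s=snap("side"); crop(s,270,80,410,270,4,"s14c")
E
```

```text
t: 14.83
tcp_pos: [0.5167, -0.0219, 0.2976]
tool_rot: [-0.642, -0.296, 0.643, -0.294]
force: [0.1, 0.4, -2.4]
finger_gap: 0.431
tcp [ 0.5167 -0.0219  0.2976] toolx [-0.002  0.002 -1.   ] ty -40.67 q [-0.26  0.3   1.61  0.    1.23  0.45] F [ 0.1  0.4 -2.4] gap 0.431 t 14.8333
[-0.24, 0.09, -0.2] twist -0.003 alt 3.1386
```

View pics/w14c.png

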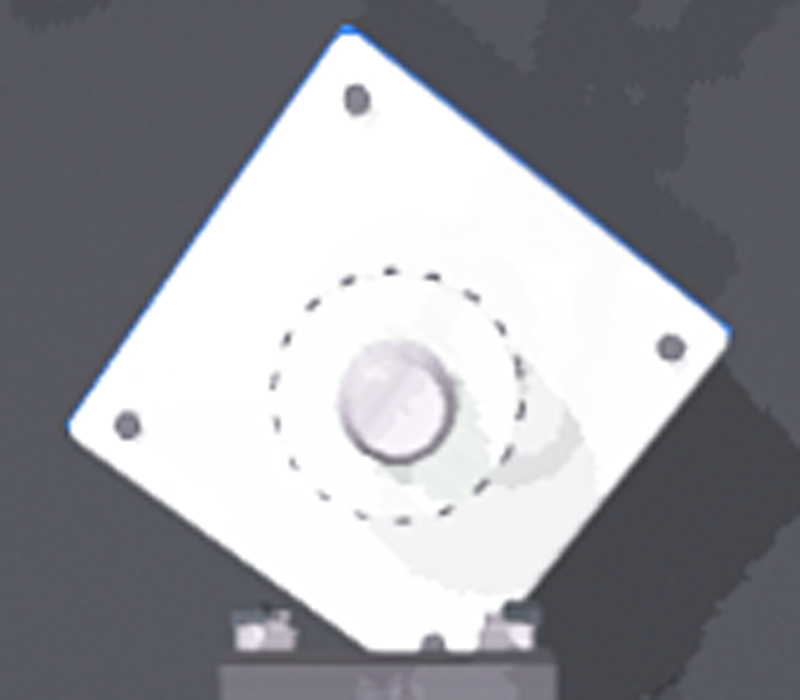

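View pics/s14c.png

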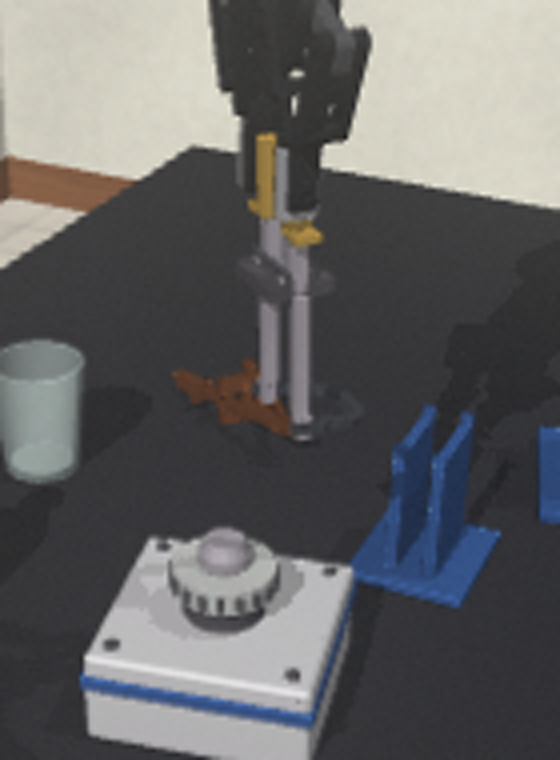

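```bash
python3 - <<'E'
from h import *
s,p,R=tool(); d=snap("wrist"); crop(d,280,192,355,216,10,"w15c")
f=lambda c:np.array(c)/5+np.array([240,80])-.5
for z in (.099,.103,.107):
    X=onz(d,[f((396,402))],z)[0]; print("spindle",z,X,R.T@(X-p))
for z in (.082,.086,.09):
    X=onz(d,[f((398.5,396))],z)[0]; r=onz(d,[f((272,396)),f((525,396))],z); print("pulley",z,X,R.T@(X-p),np.linalg.norm(r[0]-r[1]))
q=lambda a:((proj(d,p+R@np.array(a))[0]-[280,192])*10+5).round(0)
for z in (-.004,-.002,0,.002,.004): print(z,q((.1217,-.024,z)),q((.1217,.024,z)),q((.115,.024,z)), q((.0422,.022,z-.014)))
E
```

```text
spindle 0.099 [0.53669205 0.00063186 0.099     ] [ 0.19908757  0.00119705 -0.02892003]
spindle 0.103 [0.53700432 0.00100774 0.103     ] [ 0.1950876   0.00118323 -0.02940874]
spindle 0.107 [0.53731658 0.00138362 0.107     ] [ 0.19108763  0.00116941 -0.02989745]
pulley 0.082 [ 5.36818758e-01 -2.31206900e-04  8.20000000e-02] [ 0.2160864   0.0018836  -0.02834596] 0.06359066710683657
pulley 0.086 [5.37114827e-01 1.36490450e-04 8.60000000e-02] [ 0.21208644  0.00186278 -0.02881792] 0.06288213410530395
pulley 0.09 [5.37410896e-01 5.04187800e-04 9.00000000e-02] [ 0.20808648  0.00184197 -0.02928989] 0.06217360110377132
-0.004 [132.  44.] [632.  44.] [638.  61.] [707. 130.]
-0.002 [133.  64.] [632.  64.] [638.  82.] [706. 158.]
0 [133.  84.] [631.  84.] [637. 102.] [705. 186.]
0.002 [134. 104.] [631. 104.] [637. 123.] [704. 214.]
0.004 [134. 124.] [630. 124.] [636. 143.] [703. 242.]
```

View pics/w15c.png

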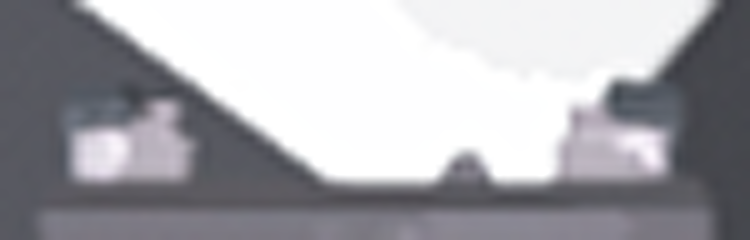

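```bash
python3 -m jog '{"linear":[[0,0.1,-1.5],[0,0.3,-3.5],[0,0.28,-5],[0,0.28,-5.4],[1.5,0.28,-5.4],[3.5,0.28,-5.4],[5,0.28,-5.4],[5.8,0.28,-5.4],[5.8,0.28,-5.4],[5.8,0.28,-5.4]],"twist":[0,0,0,0,0,0,0,0,0,0],"claw":[-1,-1,-1,-1,-1,-1,-1,-1,-1,-1]}' 40
python3 - <<'E'
from h import *
go([.5187,-.021,.30],49.5)
d=snap("wrist","w16"); s=snap("side"); crop(s,280,160,370,250,8,"s16c"); t=snap("top"); crop(t,270,180,350,260,8,"t16c")
E
```

```text
t: 15.82
tcp_pos: [0.5547, 0.0176, 0.2407]
tool_rot: [-0.642, -0.296, 0.642, -0.296]
force: [0.7, -0.6, -2.5]
finger_gap: 0.431
tcp [0.5547 0.0176 0.2407] toolx [-0.001 -0.    -1.   ] ty -40.53 q [-0.17  0.42  1.6  -0.    1.12  0.54] F [ 0.7 -0.6 -2.5] gap 0.431 t 15.8167
[-5.92, -0.23, 5.28] twist -0.0005 alt 3.1411
```

View pics/s16c.png

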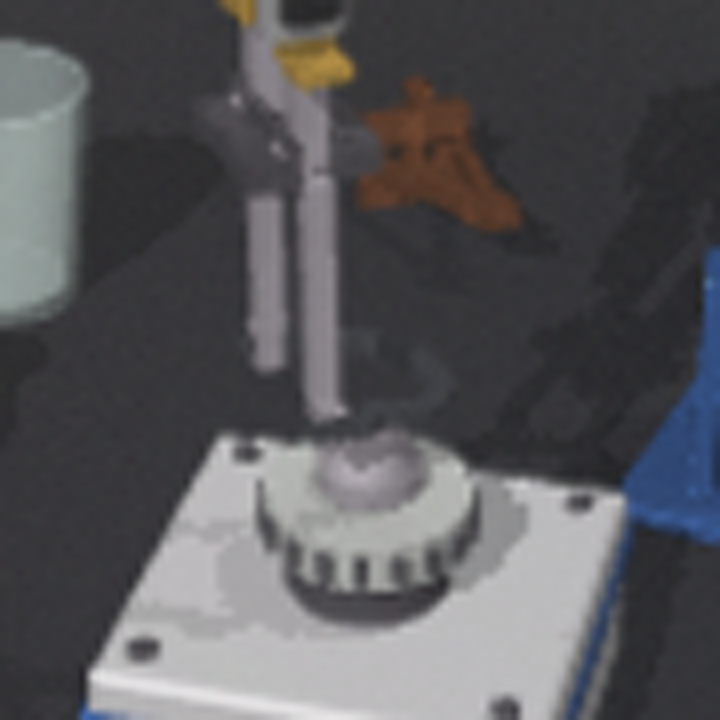

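View pics/w16.png

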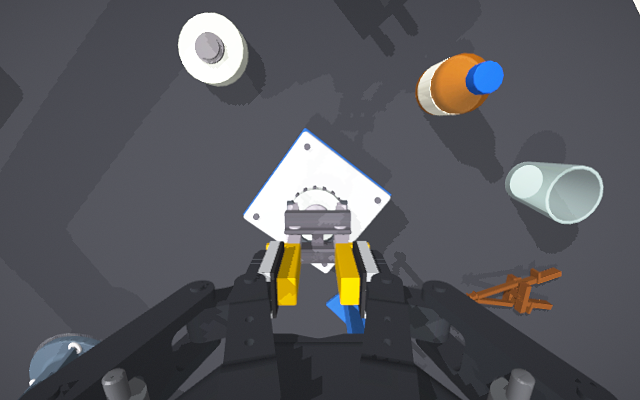

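View pics/t16c.png

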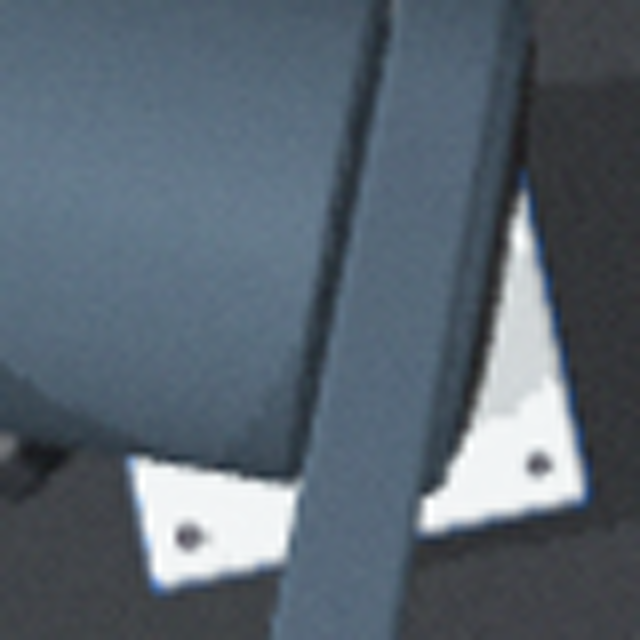

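```bash
python3 - <<'E'
from h import *
s=snap("side"); im=s["pixels"][195:235,305:355,::-1].astype(float); im=np.clip((im-25)*3.2,0,255).astype(np.uint8)
cv2.imwrite("pics/s17.png",cv2.resize(im,None,fx=15,fy=15,interpolation=cv2.INTER_CUBIC))
E
```

```text
(no output)
```

View pics/s17.png

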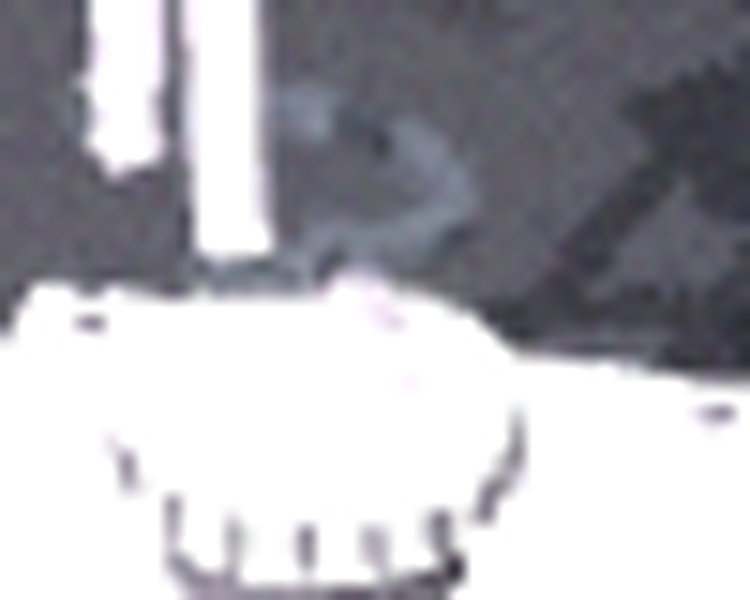

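```bash
python3 - <<'E'
from h import *
s=snap("side")
q=lambda X:((proj(s,X)-[305,195])*15+7).round(0)
for c in ((.5355,-.0015),(.537,.0005),(.534,-.003)):
    print(c, q([*c,.103]),q([*c,.0865]), "ring rest centre exp", [q([c[0]-.0025*.652,c[1]-.0025*.758,z])[0].tolist() for z in (.122,.127,.132)])
    a=np.linspace(0,2*np.pi,200); z=.127; X=np.c_[c[0]-.0016+.0205*np.cos(a),c[1]-.0019+.0205*np.sin(a),0*a+z]; e=q(X); print(e[:,0].min(),e[:,0].max(),e[:,1].min(),e[:,1].max())
E
```

```text
(0.5355, -0.0015) [[303. 301.]] [[302. 392.]] ring rest centre exp [[320.0, 190.0], [321.0, 162.0], [321.0, 133.0]]
182.0 459.0 90.0 236.0
(0.537, 0.0005) [[288. 305.]] [[287. 396.]] ring rest centre exp [[305.0, 194.0], [305.0, 166.0], [306.0, 137.0]]
167.0 444.0 94.0 240.0
(0.534, -0.003) [[317. 299.]] [[315. 390.]] ring rest centre exp [[334.0, 188.0], [334.0, 160.0], [335.0, 131.0]]
196.0 472.0 88.0 234.0
```

```bash
python3 -m jog '{"linear":[[0.4,0,0],[0.8,0,0],[1.2,0,0],[1.6,0,0],[1.6,0,0]],"twist":[0,0,0,0,0],"claw":[-1,-1,-1,-1,-1]}' 40
python3 - <<'E'
from h import *
s=snap("side"); im=s["pixels"][175:235,290,].shape
im=s["pixels"][185:235,295:360,::-1].astype(float); im=np.clip((im-25)*1.8,0,255).astype(np.uint8)
cv2.imwrite("pics/s18.png",cv2.resize(im,None,fx=12,fy=12,interpolation=cv2.INTER_CUBIC))
E
```

```text
t: 16.48
tcp_pos: [0.554, 0.0175, 0.2236]
tool_rot: [-0.642, -0.296, 0.643, -0.295]
force: [0.6, -0.8, -1.9]
finger_gap: 0.431
```

View pics/s18.png

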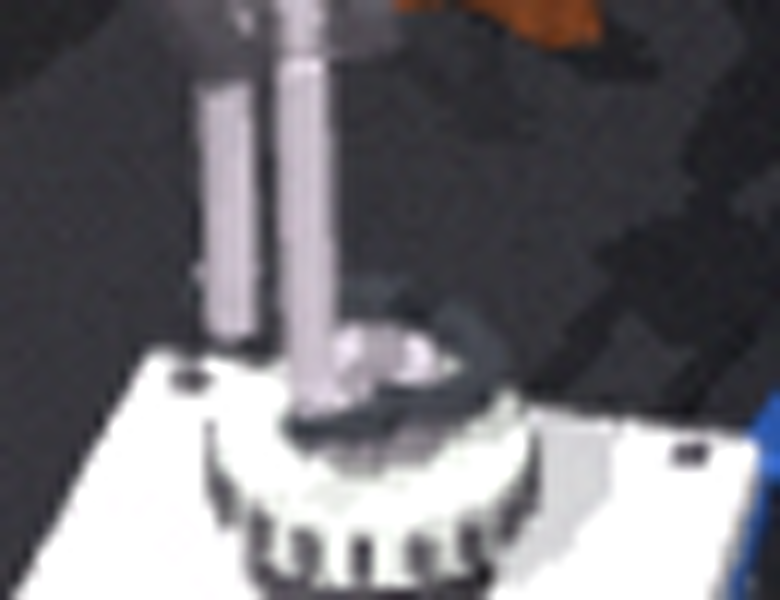

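```bash
python3 -m jog '{"linear":[[0.2,0,0],[0.4,0,0],[0.5,0,0],[0.5,0,0]],"twist":[0,0,0,0],"claw":[-1,-1,-1,-1]}' 40; python3 -m jog '{"linear":[[0.2,0,0],[0.4,0,0],[0.5,0,0],[0.5,0,0]],"twist":[0,0,0,0],"claw":[-1,-1,-1,-1]}' 40
python3 - <<'E'
from h import *
s=snap("side"); 
im=s["pixels"][185:235,295:360,::-1].astype(float); im=np.clip((im-25)*1.8,0,255).astype(np.uint8)
cv2.imwrite("pics/s19.png",cv2.resize(im,None,fx=12,fy=12,interpolation=cv2.INTER_CUBIC))
E
```

```text
t: 16.87
tcp_pos: [0.5546, 0.0174, 0.2196]
tool_rot: [-0.642, -0.296, 0.642, -0.296]
force: [-0.3, -0.2, -2.7]
finger_gap: 0.428
t: 17.2
tcp_pos: [0.5545, 0.0175, 0.2145]
tool_rot: [-0.642, -0.296, 0.643, -0.296]
force: [0.8, 0.3, -2.2]
finger_gap: 0.431
```

View pics/s19.png

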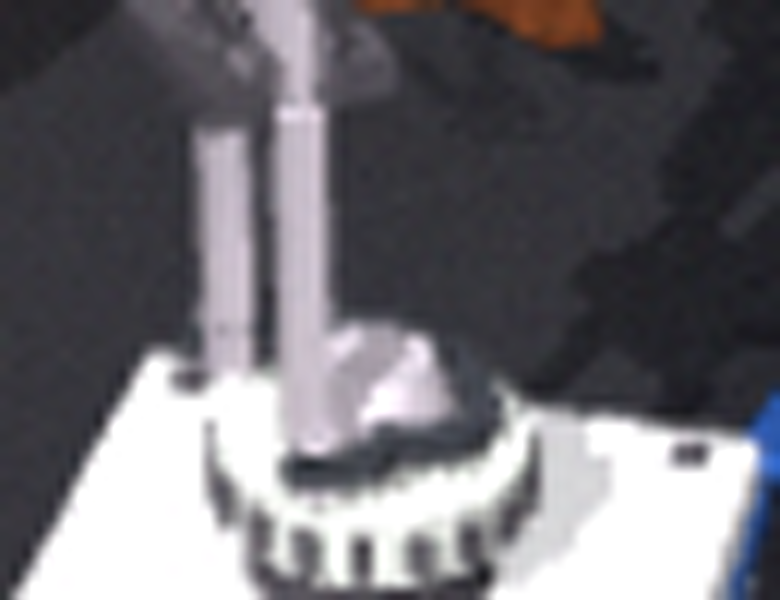

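```bash
for i in 1 2; do :; done; python3 -m jog '{"linear":[[0.15,0,0],[0.3,0,0],[0.3,0,0]],"twist":[0,0,0],"claw":[-1,-1,-1]}' 40; python3 -m jog '{"linear":[[0.1,0,0],[0.2,0,0],[0.2,0,0]],"twist":[0,0,0],"claw":[-1,-1,-1]}' 40; python3 -m jog '{"linear":[[0.1,0,0],[0.2,0,0],[0.2,0,0]],"twist":[0,0,0],"claw":[-1,-1,-1]}' 40
```

```text
t: 17.5
tcp_pos: [0.5546, 0.0175, 0.2116]
tool_rot: [-0.642, -0.296, 0.642, -0.296]
force: [-0.6, 0.6, -1.2]
finger_gap: 0.428
t: 17.75
tcp_pos: [0.5547, 0.0175, 0.2097]
tool_rot: [0.642, 0.296, -0.642, 0.296]
force: [-0.4, 0.7, -1.6]
finger_gap: 0.434
t: 18.0
tcp_pos: [0.5549, 0.0175, 0.2082]
tool_rot: [0.643, 0.296, -0.642, 0.296]
force: [-0.2, 1.0, 2.0]
finger_gap: 0.43
```

```bash
python3 -m jog '{"linear":[[0.1,0,0],[0.2,0,0],[0.2,0,0]],"twist":[0,0,0],"claw":[-1,-1,-1]}' 40; python3 -m jog '{"linear":[[0.1,0,0],[0.2,0,0],[0.2,0,0]],"twist":[0,0,0],"claw":[-1,-1,-1]}' 40; python3 -m jog '{"linear":[[0.1,0,0],[0.2,0,0],[0.2,0,0]],"twist":[0,0,0],"claw":[-1,-1,-1]}' 40
python3 - <<'E'
from h import *
s=snap("side"); 
im=s["pixels"][185:235,295:360,::-1].astype(float); im=np.clip((im-25)*1.8,0,255).astype(np.uint8)
cv2.imwrite("pics/s20.png",cv2.resize(im,None,fx=12,fy=12,interpolation=cv2.INTER_CUBIC))
E
```

```text
t: 18.25
tcp_pos: [0.555, 0.0175, 0.2062]
tool_rot: [0.643, 0.296, -0.642, 0.296]
force: [-0.3, 0.9, 5.0]
finger_gap: 0.428
t: 18.5
tcp_pos: [0.555, 0.0175, 0.2043]
tool_rot: [0.643, 0.296, -0.642, 0.296]
force: [-1.6, 1.8, 6.1]
finger_gap: 0.428
t: 18.75
tcp_pos: [0.5551, 0.0175, 0.2026]
tool_rot: [0.643, 0.296, -0.642, 0.296]
force: [-1.9, 2.7, 8.4]
finger_gap: 0.433
```

View pics/s20.png

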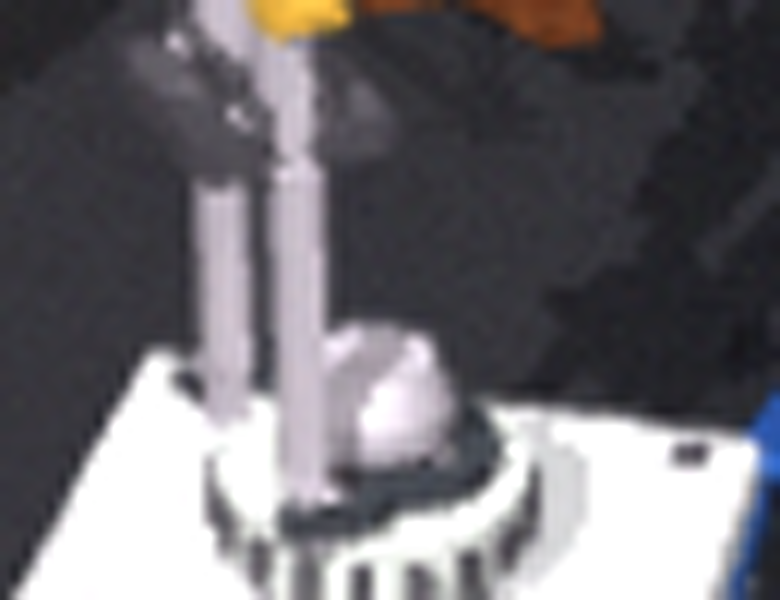

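```bash
python3 -m jog '{"linear":[[0.1,0,0],[0.15,0,0],[0.15,0,0]],"twist":[0,0,0],"claw":[-1,-1,-1]}' 40; python3 -m jog '{"linear":[[0.1,0,0],[0.1,0,0],[0.1,0,0]],"twist":[0,0,0],"claw":[-1,-1,-1]}' 40
```

```text
t: 19.05
tcp_pos: [0.5552, 0.0175, 0.2014]
tool_rot: [0.643, 0.295, -0.642, 0.296]
force: [-1.1, 2.0, 9.1]
finger_gap: 0.431
t: 19.3
tcp_pos: [0.5552, 0.0176, 0.2006]
tool_rot: [0.643, 0.295, -0.642, 0.296]
force: [-1.8, 1.9, 10.8]
finger_gap: 0.43
```

```bash
python3 -m jog '{"linear":[[0,0,0],[0.03,0,0],[0.06,0,0],[0.08,0,0]],"twist":[0,0,0,0],"claw":[-0.1,-0.06,-0.02,0.02]}' 40
python3 - <<'E'
from h import *
s=snap("side"); 
im=s["pixels"][185:235,295:360,::-1].astype(float); im=np.clip((im-25)*1.8,0,255).astype(np.uint8)
cv2.imwrite("pics/s21.png",cv2.resize(im,None,fx=12,fy=12,interpolation=cv2.INTER_CUBIC))
E
```

```text
t: 19.63
tcp_pos: [0.5568, 0.0169, 0.2003]
tool_rot: [0.644, 0.294, -0.641, 0.297]
force: [-0.7, 1.6, 9.4]
finger_gap: 0.509
```

View pics/s21.png

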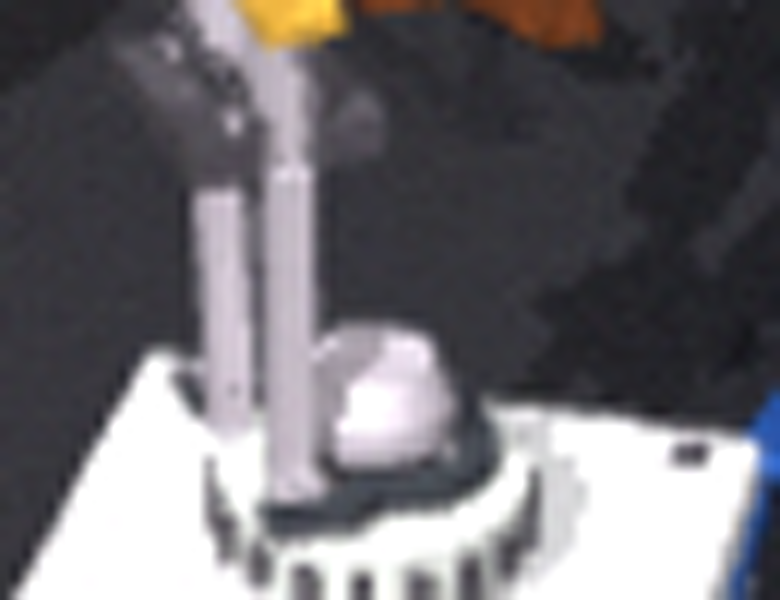

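```bash
python3 -m jog '{"linear":[[0.02,0,-0.1],[0.05,0,-0.2],[0.08,0,-0.25],[0.11,0,-0.3],[0.11,0,-0.3]],"twist":[0,0,0,0,0],"claw":[0.06,0.1,0.14,0.18,0.18]}' 40
python3 - <<'E'
from h import *
s=snap("side"); 
im=s["pixels"][185:235,295:360,::-1].astype(float); im=np.clip((im-25)*1.8,0,255).astype(np.uint8)
cv2.imwrite("pics/s22.png",cv2.resize(im,None,fx=12,fy=12,interpolation=cv2.INTER_CUBIC))
E
```

```text
t: 20.1
tcp_pos: [0.559, 0.019, 0.1992]
tool_rot: [0.644, 0.294, -0.641, 0.297]
force: [-0.3, 0.0, 8.6]
finger_gap: 0.592
```

View pics/s22.png

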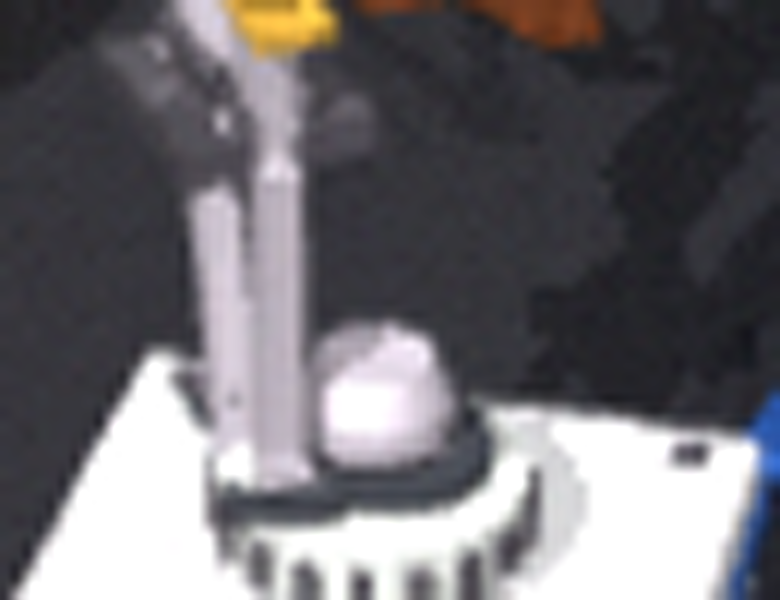

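```bash
python3 -m jog '{"linear":[[0.03,0,-0.05],[0.06,0,-0.1],[0.09,0,-0.15],[0.12,0,-0.2],[0.12,0,-0.2],[0.12,0,-0.2]],"twist":[0,0,0,0,0,0],"claw":[0.25,0.32,0.39,0.46,0.53,0.53]}' 40
python3 - <<'E'
from h import *
s=snap("side"); 
im=s["pixels"][185:235,295:360,::-1].astype(float); im=np.clip((im-25)*1.8,0,255).astype(np.uint8)
cv2.imwrite("pics/s23.png",cv2.resize(im,None,fx=12,fy=12,interpolation=cv2.INTER_CUBIC))
d=snap("wrist"); crop(d,270,160,370,220,8,"w23")
E
```

```text
t: 20.65
tcp_pos: [0.5597, 0.0206, 0.1973]
tool_rot: [0.643, 0.295, -0.641, 0.297]
force: [0.4, -0.5, 4.9]
finger_gap: 0.765
```

View pics/s23.png

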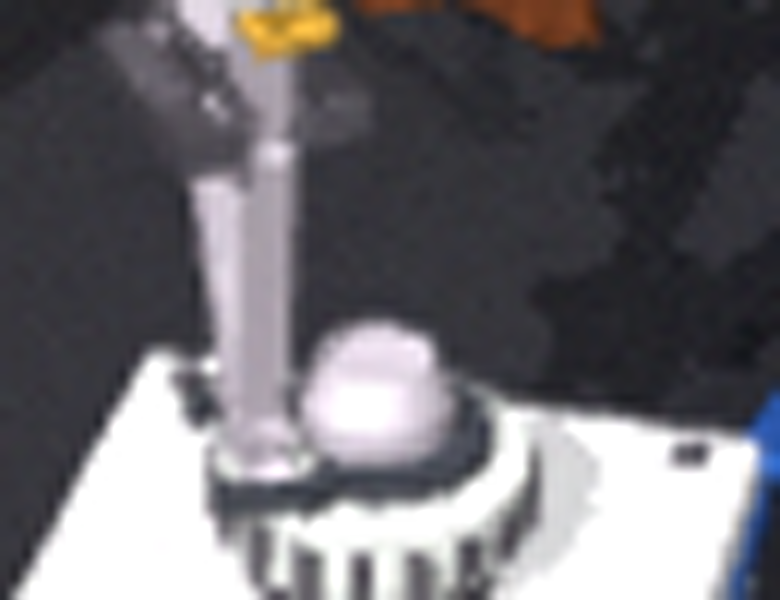

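View pics/w23.png

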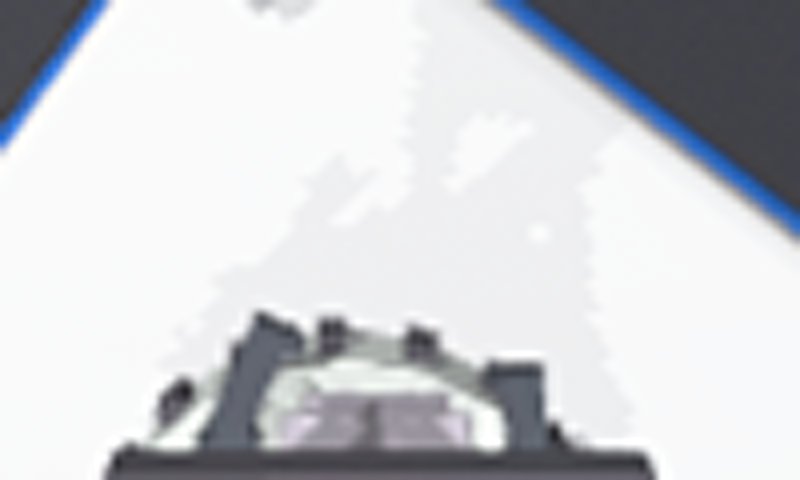

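```bash
python3 -m jog '{"linear":[[-0.2,0.03,0],[-0.5,0.05,0],[-0.8,0.05,0],[-1,0.05,0],[-1,0.05,0]],"twist":[0,0,0,0,0],"claw":[0.53,0.53,0.53,0.53,0.53]}' 40
python3 - <<'E'
from h import *
s=snap("side"); 
im=s["pixels"][185:235,295:360,::-1].astype(float); im=np.clip((im-25)*1.8,0,255).astype(np.uint8)
cv2.imwrite("pics/s24.png",cv2.resize(im,None,fx=12,fy=12,interpolation=cv2.INTER_CUBIC))
d=snap("wrist"); crop(d,270,160,370,220,8,"w24")
E
```

```text
t: 21.17
tcp_pos: [0.5583, 0.0209, 0.2061]
tool_rot: [-0.642, -0.296, 0.642, -0.296]
force: [0.1, 0.1, -2.2]
finger_gap: 0.765
```

View pics/s24.png

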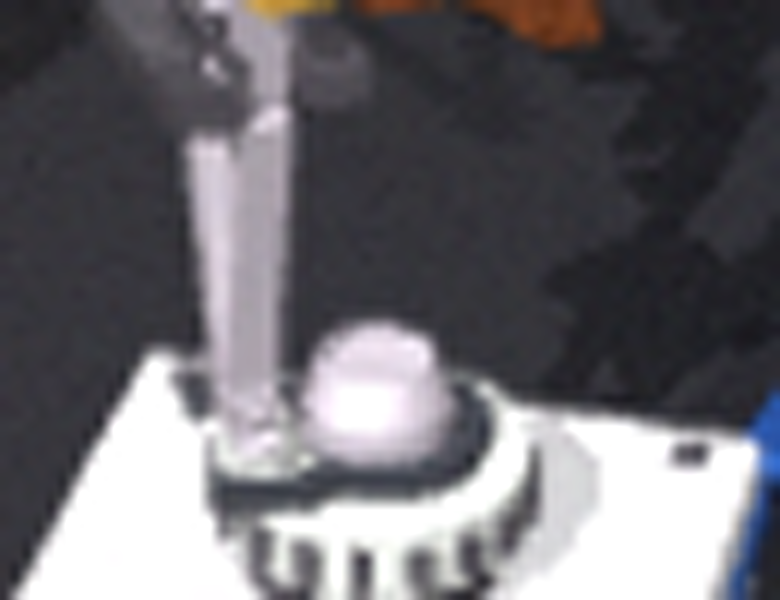

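View pics/w24.png

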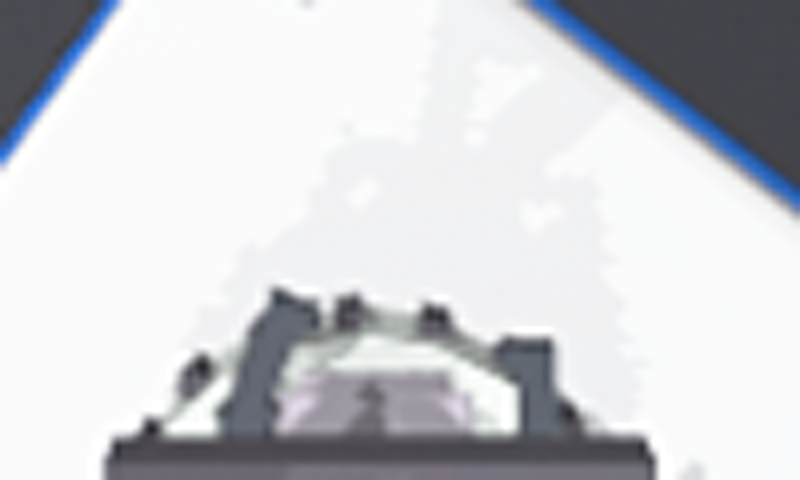

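```bash
python3 -m jog '{"linear":[[-0.2,0.1,0],[-0.7,0.1,0],[-1.2,0.1,0],[-2,0.1,0],[-4,0.1,-0.5],[-7,0.1,-1],[-10,0.1,-1],[-12.5,0.1,-1],[-13,0.1,-1],[-13,0.1,-1]],"twist":[0,0,0,0,0,0,0,0,0,0],"claw":[0.53,0.53,0.53,0.53,0.53,0.53,0.53,0.53,0.53,0.53]}' 40
python3 - <<'E'
from h import *
go([.478,-.1832,.35],2.2)
s=snap("side"); 
im=s["pixels"][185:235,295:360,::-1].astype(float); im=np.clip((im-25)*1.8,0,255).astype(np.uint8)
cv2.imwrite("pics/s25.png",cv2.resize(im,None,fx=12,fy=12,interpolation=cv2.INTER_CUBIC))
d=snap("wrist","w25")
E
```

```text
t: 22.1
tcp_pos: [0.5668, 0.0278, 0.3388]
tool_rot: [0.644, 0.295, -0.641, 0.297]
force: [0.1, -0.8, -2.1]
finger_gap: 0.764
tcp [0.5668 0.0278 0.3388] toolx [ 0.006 -0.001 -1.   ] ty -40.56 q [-0.15  0.34  1.44  0.    1.35  0.56] F [ 0.1 -0.8 -2.1] gap 0.764 t 22.1
[-1.15, 6.98, 21.8] twist 0.8245 alt -2.3171
```

View pics/s25.png

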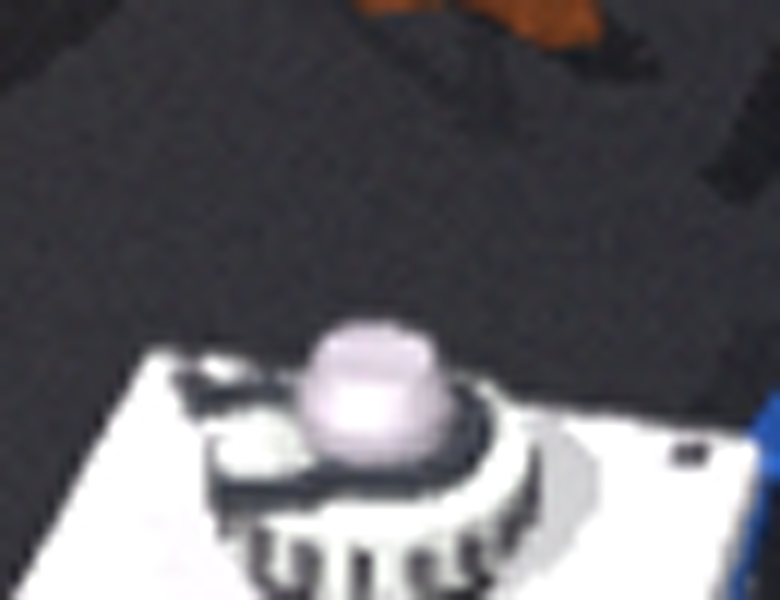

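View pics/w25.png

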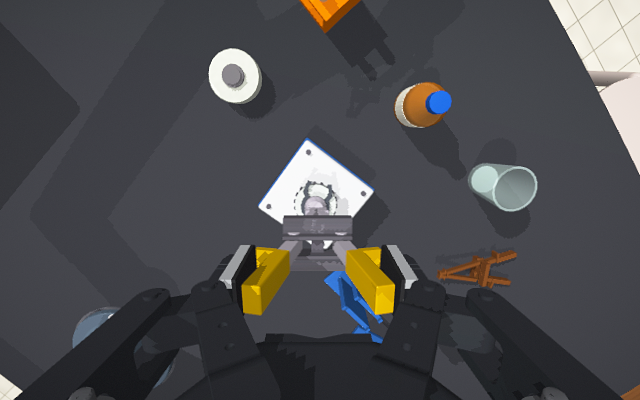

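```bash
python3 -m jog '{"linear":[[-0.5,0.3,1],[-1,1,3],[-1.2,2,6],[-1.2,3,9],[-1.2,3.9,12],[-1.2,4.9,15],[-1.2,5.8,18],[-1.2,6.5,20.3],[-1.2,7,21.8],[-1.2,7,21.8],[-1.2,7,21.8],[-1.2,7,21.8]],"twist":[0.05,0.13,0.22,0.31,0.4,0.49,0.58,0.67,0.76,0.82,0.824,0.824],"claw":[0.53,0.53,0.53,0.53,0.53,0.53,0.53,0.53,0.53,0.53,0.53,0.53]}' 40
python3 - <<'E'
from h import *
go([.478,-.1832,.35],2.2)
d=snap("wrist"); crop(d,260,120,380,220,6,"w26"); s=snap("side"); crop(s,350,90,410,240,5,"s26")
E
```

```text
t: 23.2
tcp_pos: [0.4761, -0.1829, 0.3463]
tool_rot: [-0.706, -0.015, 0.708, -0.013]
force: [0.6, -0.5, -3.3]
finger_gap: 0.77
tcp [ 0.4761 -0.1829  0.3463] toolx [-0.003  0.003 -1.   ] ty -87.74 q [-0.59  0.25  1.56  0.    1.34  0.94] F [ 0.6 -0.5 -3.3] gap 0.77 t 23.2
[-0.37, 0.04, -0.19] twist 0.0011 alt -3.1405
```

View pics/w26.png

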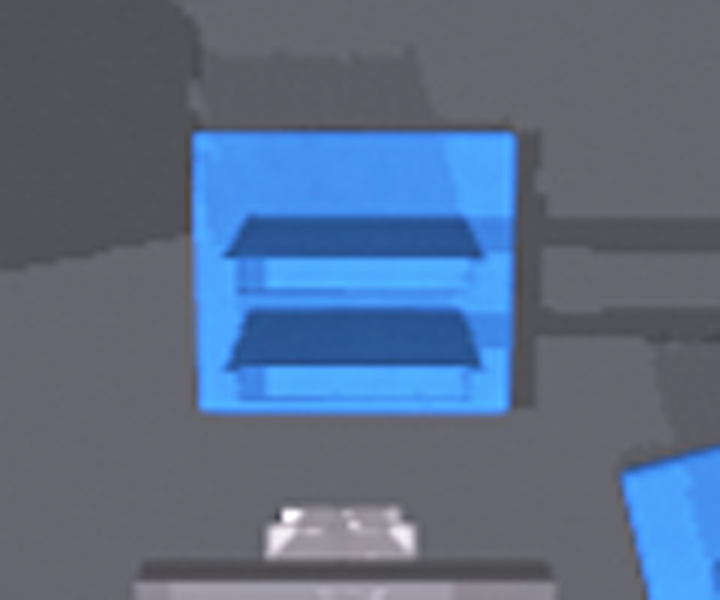

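View pics/s26.png

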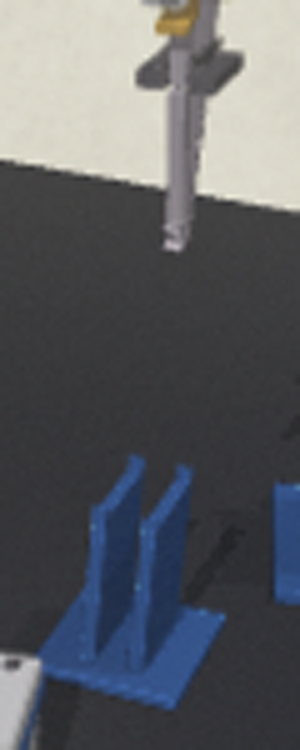

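```bash
python3 - <<'E'
from h import *
s,p,R=tool(); d=snap("wrist")
f=lambda c:np.array(c)/6+np.array([260,120])-.5
a=onz(d,[f((355,258)),f((355,368))],.094); print(a,[R.T@(x-p) for x in a])
b=onz(d,[f((193,131)),f((515,131)),f((510,412)),f((200,412))],.004); print(b.round(4),b.mean(0),"lips",onz(d,[f((228,368)),f((482,368))],.094))
go([.4795,-.1832,.25],2.2)
E
```

```text
[[ 0.49479834 -0.18181895  0.094     ]
 [ 0.46890766 -0.18287754  0.094     ]] [array([ 0.25300997,  0.0004397 , -0.01866322]), array([0.2530624 , 0.00044466, 0.00724904])]
[[ 0.5165 -0.1358  0.004 ]
 [ 0.5201 -0.2256  0.004 ]
 [ 0.4399 -0.2294  0.004 ]
 [ 0.4363 -0.1391  0.004 ]] [ 0.47819724 -0.18249987  0.004     ] lips [[ 0.46770603 -0.15295013  0.094     ]
 [ 0.47012351 -0.21280176  0.094     ]]
tcp [ 0.4769 -0.1825  0.3474] toolx [-0.001  0.001 -1.   ] ty -87.67 q [-0.58  0.25  1.55  0.    1.34  0.95] F [ 0.1 -0.5 -2.2] gap 0.769 t 23.35
[9.74, 0.09, -0.27] twist 0.0023 alt -3.1393
```

```bash
python3 -m jog '{"linear":[[2,0.05,-0.4],[5,0.05,-0.4],[8,0.05,-0.4],[10.5,0.05,-0.4],[12.2,0.05,-0.4],[12.5,0.05,-0.4],[12.5,0.05,-0.4]],"twist":[0,0,0,0,0,0,0],"claw":[0.53,0.53,0.53,0.53,0.53,0.53,0.53]}' 40
python3 - <<'E'
from h import *
go([.4805,-.1832,.13],2.2)
d=snap("wrist"); crop(d,260,140,380,220,6,"w27"); s=snap("side"); crop(s,345,140,415,240,7,"s27")
E
```

```text
t: 23.93
tcp_pos: [0.4807, -0.1827, 0.2221]
tool_rot: [-0.706, -0.015, 0.708, -0.014]
force: [-0.5, 0.2, -1.3]
finger_gap: 0.761
tcp [ 0.4807 -0.1827  0.2221] toolx [-0.003  0.002 -1.   ] ty -87.7 q [-0.58  0.39  1.72  0.    1.04  0.95] F [-0.5  0.2 -1.3] gap 0.761 t 23.9333
[9.21, 0.06, -0.01] twist 0.0018 alt -3.1398
```

View pics/w27.png

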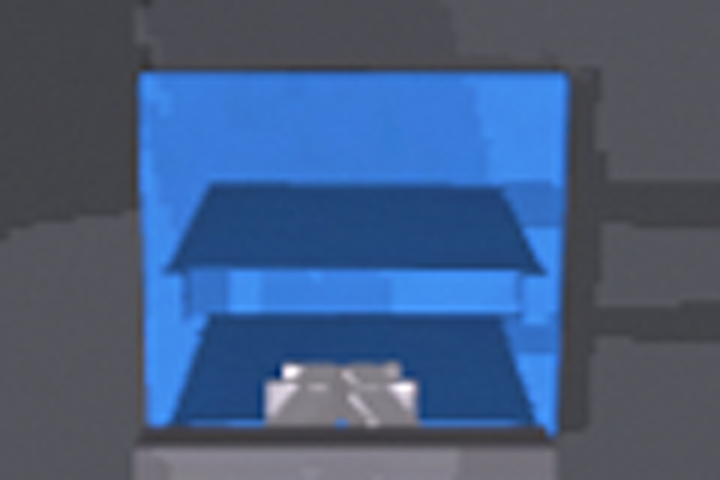

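View pics/s27.png

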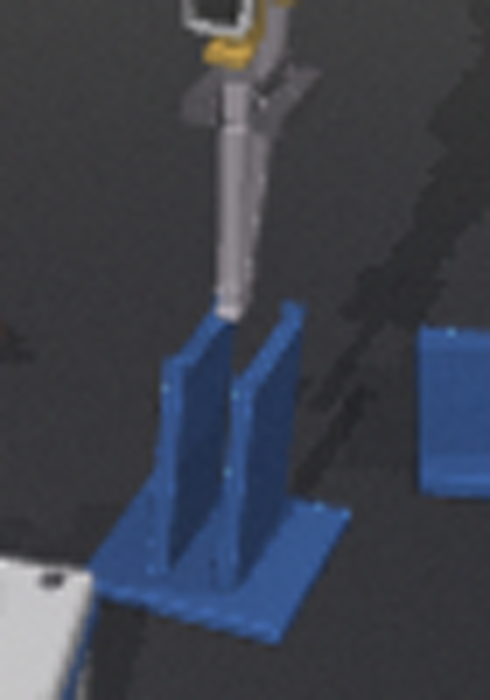

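```bash
python3 -m jog '{"linear":[[0.5,0.15,0],[2,0.15,0],[4,0.15,0],[6,0.15,0],[7.5,0.15,0],[8.3,0.15,0],[8.3,0.15,0]],"twist":[0,0,0,0,0,0,0],"claw":[0.53,0.53,0.53,0.53,0.53,0.53,0.53]}' 40
python3 -m jog '{"linear":[[0.2,0,0],[0.3,0,0],[0.3,0,0]],"twist":[0,0,0],"claw":[0.53,0.53,0.53]}' 40
python3 -m jog '{"linear":[[0.2,0,0],[0.3,0,0],[0.3,0,0]],"twist":[0,0,0],"claw":[0.53,0.53,0.53]}' 40
python3 - <<'E'
from h import *
d=snap("wrist","w28"); s=snap("side"); crop(s,345,140,415,240,7,"s28")
E
```

```text
t: 24.62
tcp_pos: [0.4808, -0.185, 0.1394]
tool_rot: [-0.706, -0.014, 0.707, -0.013]
force: [-0.8, 0.7, -2.1]
finger_gap: 0.761
t: 24.87
tcp_pos: [0.4818, -0.1856, 0.1381]
tool_rot: [0.708, 0.013, -0.706, 0.014]
force: [-0.6, -0.7, -2.2]
finger_gap: 0.762
t: 25.12
tcp_pos: [0.4811, -0.1851, 0.1344]
tool_rot: [0.707, 0.014, -0.707, 0.014]
force: [-0.0, 0.1, -1.2]
finger_gap: 0.764
```

View pics/s28.png

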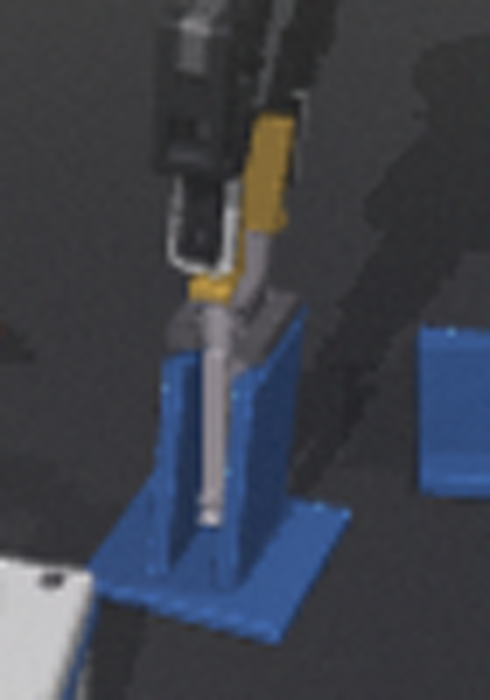

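View pics/w28.png

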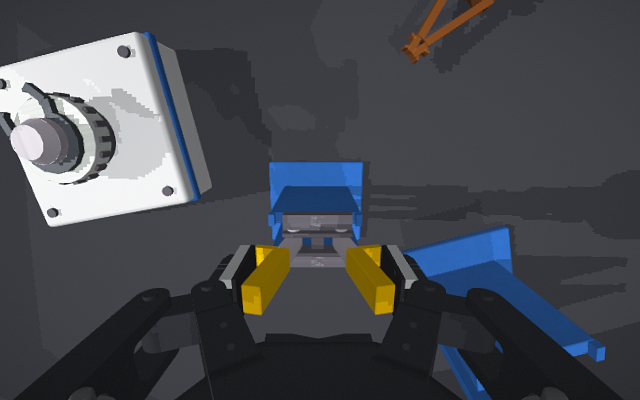

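Pliers are between the rails (side crop 210,430); the last few millimetres down until contact.

```bash
python3 -m jog '{"linear":[[0.15,0,0],[0.2,0,0],[0.2,0,0]],"twist":[0,0,0],"claw":[0.53,0.53,0.53]}' 40
python3 -m jog '{"linear":[[0.1,0,0],[0.15,0,0],[0.15,0,0]],"twist":[0,0,0],"claw":[0.53,0.53,0.53]}' 40
python3 -m jog '{"linear":[[0.1,0,0],[0.15,0,0],[0.15,0,0]],"twist":[0,0,0],"claw":[0.53,0.53,0.53]}' 40
```

```text
t: 25.47
tcp_pos: [0.481, -0.1851, 0.1321]
tool_rot: [-0.707, -0.014, 0.707, -0.014]
force: [-0.4, -0.8, -1.4]
finger_gap: 0.766
t: 25.72
tcp_pos: [0.481, -0.1851, 0.1305]
tool_rot: [-0.707, -0.014, 0.707, -0.014]
force: [-0.6, -0.4, -2.4]
finger_gap: 0.766
t: 25.97
tcp_pos: [0.481, -0.1851, 0.1291]
tool_rot: [-0.707, -0.014, 0.707, -0.014]
force: [-0.3, 0.6, -2.2]
finger_gap: 0.769
```

```bash
python3 -m jog '{"linear":[[0.1,0,0],[0.15,0,0],[0.15,0,0]],"twist":[0,0,0],"claw":[0.53,0.53,0.53]}' 40
python3 -m jog '{"linear":[[0.1,0,0],[0.15,0,0],[0.15,0,0]],"twist":[0,0,0],"claw":[0.53,0.53,0.53]}' 40
python3 - <<'E'
from h import *
d=snap("wrist"); crop(d,240,150,400,320,4,"w29"); s=snap("side"); crop(s,345,140,415,240,7,"s29")
E
```

```text
t: 26.22
tcp_pos: [0.4813, -0.1851, 0.1285]
tool_rot: [0.707, 0.014, -0.707, 0.014]
force: [-1.4, 0.6, 4.3]
finger_gap: 0.766
t: 26.47
tcp_pos: [0.4812, -0.1847, 0.128]
tool_rot: [0.707, 0.014, -0.707, 0.014]
force: [-1.7, 3.2, 11.5]
finger_gap: 0.761
```

View pics/s29.png

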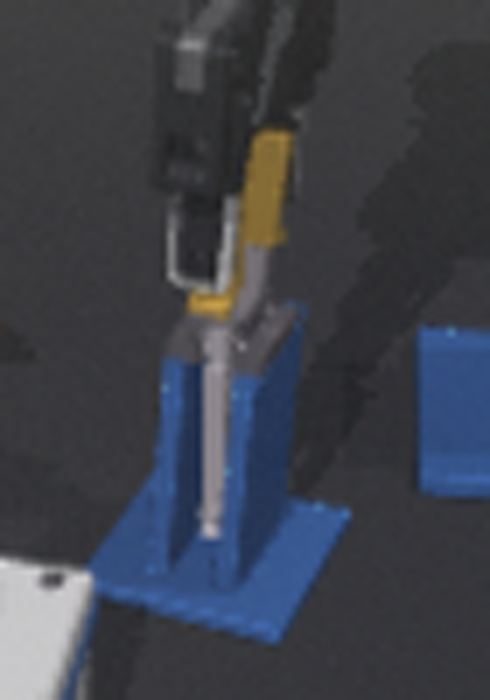

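View pics/w29.png

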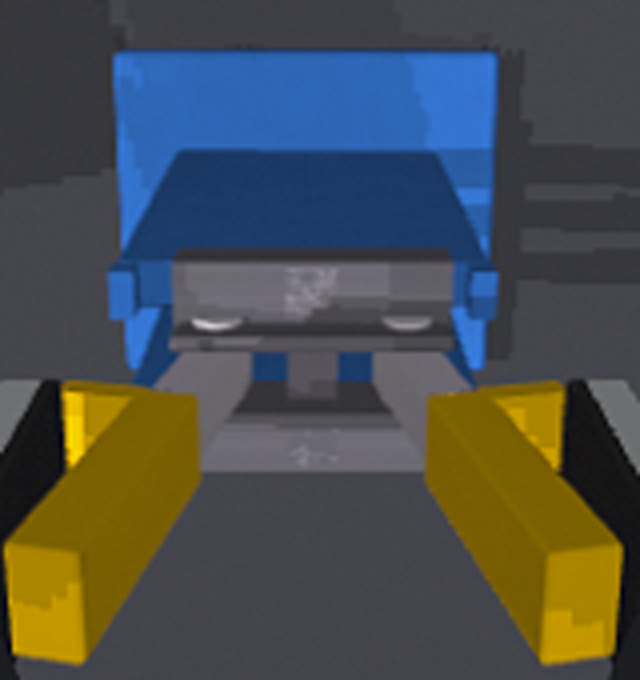

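```bash
python3 -m jog '{"linear":[[-0.1,0,0],[-0.1,0,0],[-0.1,0,0],[-0.1,0,0],[-0.1,0,0],[-0.1,0,0],[-0.1,0,0]],"twist":[0,0,0,0,0,0,0],"claw":[0.6,0.7,0.8,0.9,1,1,1]}' 40
python3 - <<'E'
from h import *
d=snap("wrist"); crop(d,200,150,440,330,3,"w30"); s=snap("side"); crop(s,345,140,415,240,7,"s30"); print(tool()[0]["finger_gap"],tool()[0]["force"])
E
```

```text
t: 27.15
tcp_pos: [0.4811, -0.1851, 0.127]
tool_rot: [-0.707, -0.014, 0.707, -0.014]
force: [-0.3, 0.3, 0.5]
finger_gap: 1.0
1.0040946405563078 [ 0.18883026  0.6997918  -0.13954893]
```

View pics/w30.png

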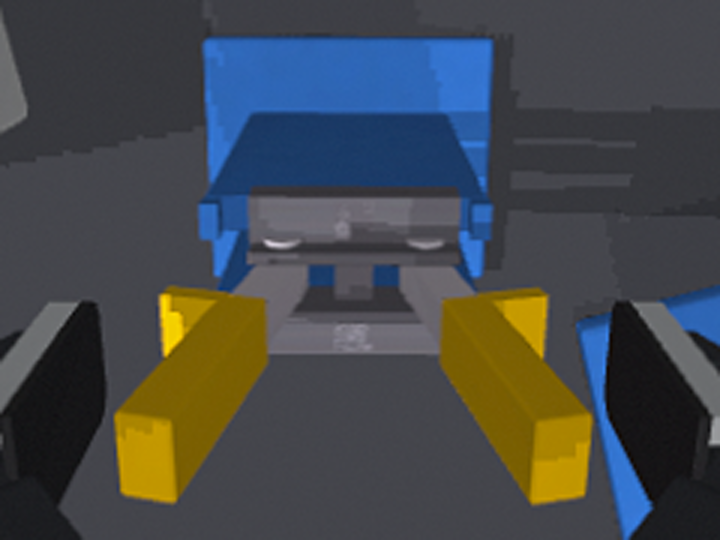

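View pics/s30.png

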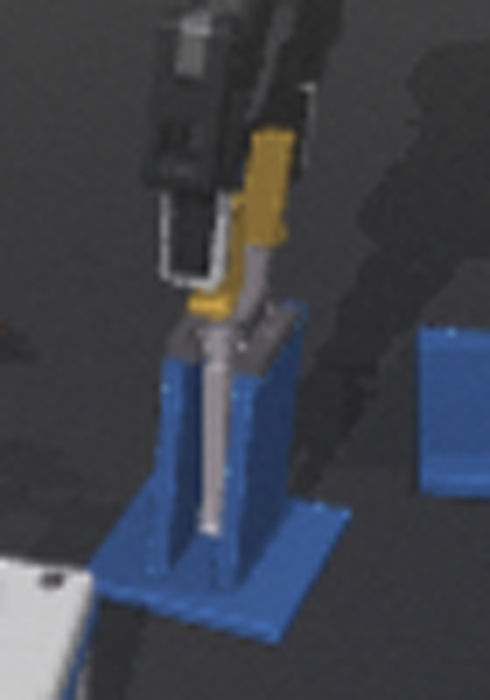

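```bash
python3 -m jog '{"linear":[[-1,0,0],[-3,0,0],[-6,0,0],[-9,0,0],[-13,0,0],[-17,0,0],[-17.2,0,0],[-17.2,0,0],[-17.2,0,0]],"twist":[0,0,0,0,0,0,0,0,0],"claw":[1,1,1,1,1,1,1,1,1]}' 40
python3 - <<'E'
from m import *
d=snap("wrist","w31"); crop(d,280,135,365,215,8,"w31c"); s=snap("side"); crop(s,290,140,410,240,6,"s31")
im=s["pixels"][185:235,295:360,::-1].astype(float); im=np.clip((im-25)*1.8,0,255).astype(np.uint8)
cv2.imwrite("pics/s31r.png",cv2.resize(im,None,fx=10,fy=10,interpolation=cv2.INTER_CUBIC)); crop(d,100,60,260,190,4.5,"w31u"); print(tool()[1])
E
```

```text
t: 28.0
tcp_pos: [0.4807, -0.1848, 0.2995]
tool_rot: [0.707, 0.014, -0.707, 0.014]
force: [-0.4, -0.2, -0.6]
finger_gap: 1.002
[ 0.48003205 -0.18442459  0.29782767]
```

View pics/w31c.png

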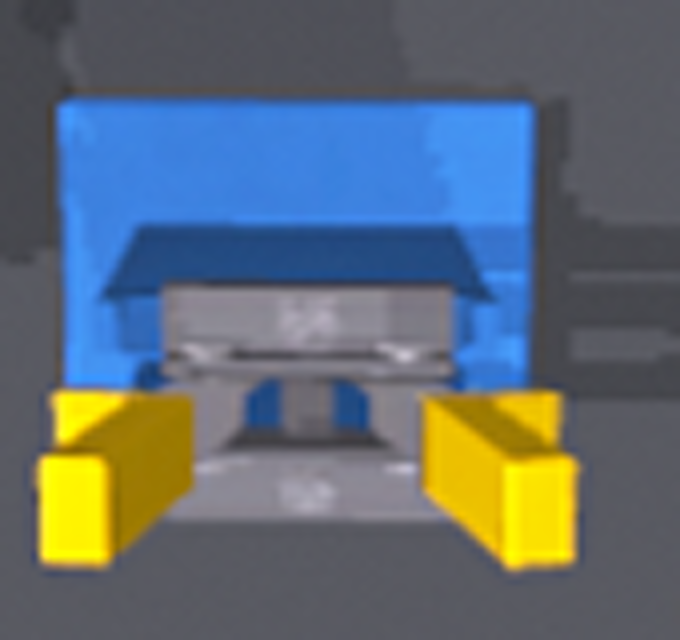

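View pics/s31.png

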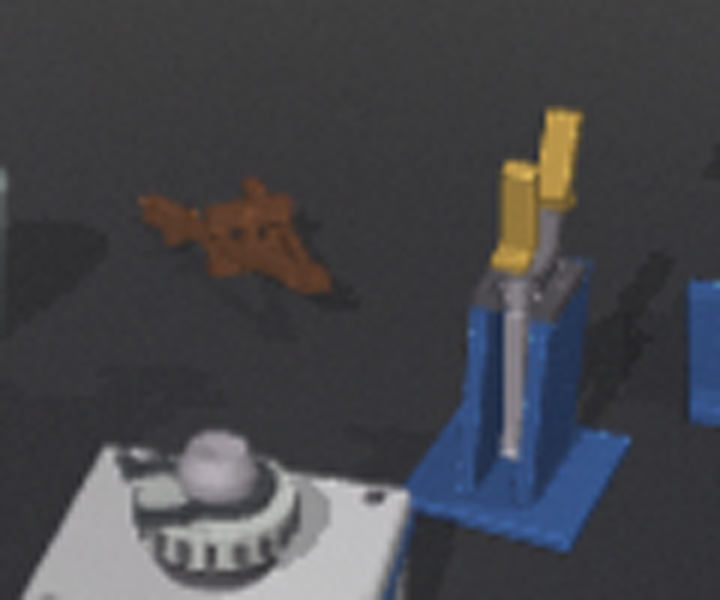

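View pics/w31u.png

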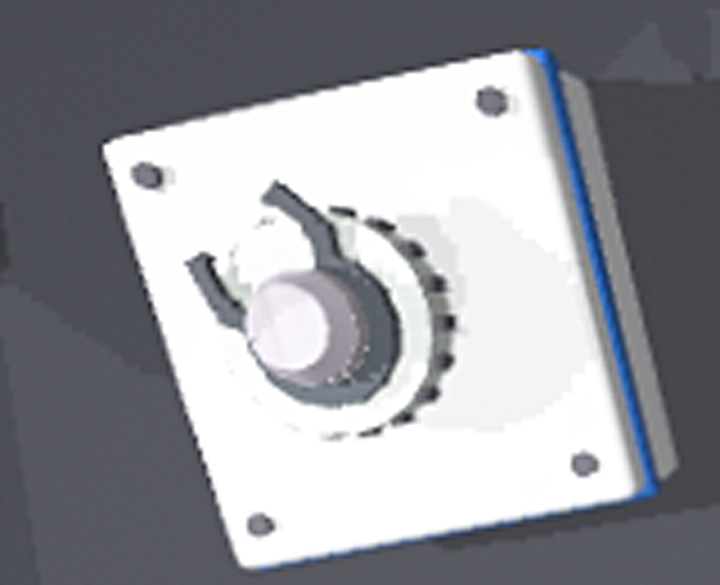

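View pics/s31r.png

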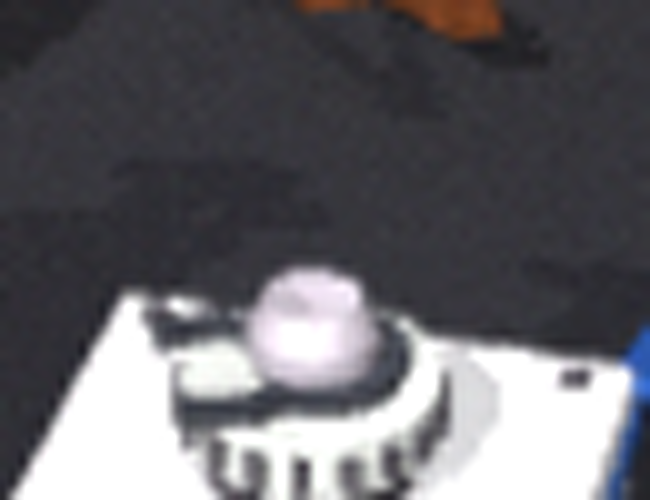

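```bash
python3 - <<'E'
from station import manip
print(manip.sign_off())
E
```

```text
the job is handed in; nothing more can be done
None
```

The ring is in the spindle's groove, holding the pulley down, and the pliers are back upright in the small blue stand. I handed the job in at about 28 s; no verdict was reported.

**What I did:** I took the yellow pliers from the stand and squeezed them to the stop to spread the ring. I lifted the ring off its post and lowered it over the spindle. I then pressed the pulley about 9 mm down. The force readings rose about 13 N above the free-air level, well under the 25 N limit. I let the ring close while following it outwards, drew the shut jaws clear and stowed the pliers.

**Last checks:**
- **Ring:** in the side and wrist views it sits level around the spindle. The ears are about 29 mm apart at the tips, about the same as before the job, so it is shut. It sits below the full diameter, with the pulley held down beneath it. I did not measure the pulley's depth or the ring's height directly.
- **Pliers:** they sit upright between the end lips. Their position relative to the stand's foot is within about 0.3 mm of where they started. The gripper is clear of them.
- **Bottle, beaker and tube rack:** I kept clear of them and saw no sign that they moved, but I did not measure their positions afterwards.

**Disagreements:**
- **Wrist camera:** it put the gripped pliers about 10 mm higher in the gripper than the side view and the contact heights did, so I relied on the latter two.
- **Brown look-alike pliers:** they stood upright in the first picture but were seen lying over by 1.8 s. The arm was not near them.

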